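# Catch spacers from the feed chute and weigh them out

## Task

Pick up the scoop by its handle, hold it under the end of the feed chute and lift the chute's shutter with the scoop's rim so that all five spacer blocks slide into the scoop. Tip all five into the hanging pan of the spring scale, so that it sinks onto its stop, then stand the empty scoop upright on the table and let go. Leave everything else on the table where it is.

Things in the scene. Friction and masses are not known exactly. Their poses are not given: they have to be found in the camera images.
- scoop: Loose grey plastic hand scoop, 0.11 kg, 76 mm wide, 199 mm long with handle. Origin: underside, middle of the flat floor; x to the nose, z up. Walls 4 mm, level rim 42 mm above the underside. Flat floor (4 mm thick) from x = -36 to 36 mm, then a straight ramp rising at 30 degrees to the nose edge; outer sides y = +-38 mm along the full length; back wall at x = -36 mm.
- handle (a point): Middle of the scoop's handle, at (-63, 0, 30) mm in the scoop's frame, same axes. The handle is a level bar along x behind the back wall, x = -98 to -34 mm, 16 mm wide (y), z = 17 to 43 mm, in a rubber sleeve. Pinch it firmly across its width (over 20 N): the full scoop is nose-heavy and turns in a weak grip.
- nose (a point): Middle of the scoop's nose edge, at (101, 0, 42) mm in the scoop's frame, where the blocks leave it. The scoop is slippery: blocks slide on slopes over 10 to 14 degrees. Because of the 30 degree ramp it must be tipped nose-down well over 45 degrees; 60 empties it.
- chute: Fixed feed chute on a stand, left or right on the table. Origin: on the table below the middle of the lip (low end of the trough); outlet looks along -x. Trough 37 mm wide outside; its floor is 150 mm high at the lip (underside 145) and rises at 28 degrees to 250 mm at x = 185 mm. Shutter guide posts 235 mm high at x = -2 to 10 mm, inner faces y = +-56 mm, joined by a bar on top; two more at x = 165 mm; feet 6 mm high.
- shutter (a joint): Upright sliding plate, 108 mm wide, that closes the chute's outlet, at x = -6 mm of the chute. Value: height lifted, 0 closed, 0.045 m fully up. Weight and a light spring (0.8 N closed, 1.2 N up) close it again. From about 0.030 m up the blocks pass under it, slide out at up to 0.8 m/s and fall 0 to 60 mm before the lip; a row backed up to the lip is freed by dropping and lifting again.
- yoke (a point): Point midway between the shutter's two feet, level with their undersides (110 mm above the table when closed), at x = -40 mm of the chute, axes as the chute's. The feet are flat bars, y = 25 to 47 mm on either side, x = -75 to -3 mm of the chute. The side-wall rims of a scoop whose x axis lies along the chute's, nose edge about 25 mm behind the lip, meet them and raise the shutter.
- scale: Fixed spring scale on the other side of the table. Origin: on the table under the middle of the pan; x points to its column. Base plate 12 mm high, x = -65 to 125 mm, 124 mm wide; column 250 mm high, 50 mm wide, x = 93 to 123 mm; a 22 mm spring tube on it at x = 76 mm, 150 to 250 mm high.
- pan (a joint): Travel of the scale's pan: 0 is up (empty), 0.025 m is down on the stop. It starts to sink under about 60 g and sits on its stop from about 115 g (four blocks); five blocks weigh 150 g.
- pan_floor (a point): Middle of the pan's inner floor, axes as the scale's; 73 mm above the table when up, 48 mm when down on the stop. Square open steel pan, 124 mm outside, 118 mm inside, rim 35 mm above this point.
- block0: Loose aluminium spacer block 24 x 24 x 20 mm with a bore, 30 g; origin at its centre, z along the bore (20 mm). Number 1 in the row in the chute, counted from the shutter.
- block1: Loose aluminium spacer block 24 x 24 x 20 mm with a bore, 30 g; origin at its centre, z along the bore (20 mm). Number 2 in the row in the chute, counted from the shutter.
- block2: Loose aluminium spacer block 24 x 24 x 20 mm with a bore, 30 g; origin at its centre, z along the bore (20 mm). Number 3 in the row in the chute, counted from the shutter.
- block3: Loose aluminium spacer block 24 x 24 x 20 mm with a bore, 30 g; origin at its centre, z along the bore (20 mm). Number 4 in the row in the chute, counted from the shutter.
- block4: Loose aluminium spacer block 24 x 24 x 20 mm with a bore, 30 g; origin at its centre, z along the bore (20 mm). Number 5 in the row in the chute, counted from the shutter.
- mug: Bystander: white mug, 80 mm across, 85 mm high, with a handle to its +y; origin under its middle.
- carton: Bystander: small carton lying flat, 75 x 55 mm, 30 mm high; origin under its middle.
- tape: Bystander: roll of tape lying flat, 74 mm across, 24 mm high; origin under its middle.
- canister: Bystander: tall canister, 56 mm across, 160 mm high; origin under its middle.
- jar: Bystander: glass jar, 60 mm across, 75 mm high; origin under its middle.
- wrench: Bystander: wrench 160 mm long lying along its x axis, 8 mm high; origin under its middle.
Not all that is in view belongs to the job. Leave any yellow look-alike of the scoop alone.

How it is judged (in metres and radians):
On the way, in this order (a step that is already met when the one before it is completed fails the run):
1. the shutter is lifted (over 20 mm) by the scoop (value of joint shutter above 0.02 m and contact force between scoop and chute above 0.2 N).
2. all five blocks lie in the scoop, which is held off the table (x of block0 in the frame of scoop between -0.034 and 0.095 m and y of block0 in the frame of scoop between -0.036 and 0.036 m and z of block0 in the frame of scoop between 0 and 0.08 m and x of block1 in the frame of scoop between -0.034 and 0.095 m and y of block1 in the frame of scoop between -0.036 and 0.036 m and z of block1 in the frame of scoop between 0 and 0.08 m and x of block2 in the frame of scoop between -0.034 and 0.095 m and y of block2 in the frame of scoop between -0.036 and 0.036 m and z of block2 in the frame of scoop between 0 and 0.08 m and x of block3 in the frame of scoop between -0.034 and 0.095 m and y of block3 in the frame of scoop between -0.036 and 0.036 m and z of block3 in the frame of scoop between 0 and 0.08 m and x of block4 in the frame of scoop between -0.034 and 0.095 m and y of block4 in the frame of scoop between -0.036 and 0.036 m and z of block4 in the frame of scoop between 0 and 0.08 m and height (world z) of scoop above 0.03 m), for 0.2 s.
3. all five blocks lie in the scale's pan and it is down on its stop (x of block0 in the frame of pan_floor between -0.062 and 0.062 m and y of block0 in the frame of pan_floor between -0.062 and 0.062 m and z of block0 in the frame of pan_floor between 0 and 0.075 m and x of block1 in the frame of pan_floor between -0.062 and 0.062 m and y of block1 in the frame of pan_floor between -0.062 and 0.062 m and z of block1 in the frame of pan_floor between 0 and 0.075 m and x of block2 in the frame of pan_floor between -0.062 and 0.062 m and y of block2 in the frame of pan_floor between -0.062 and 0.062 m and z of block2 in the frame of pan_floor between 0 and 0.075 m and x of block3 in the frame of pan_floor between -0.062 and 0.062 m and y of block3 in the frame of pan_floor between -0.062 and 0.062 m and z of block3 in the frame of pan_floor between 0 and 0.075 m and x of block4 in the frame of pan_floor between -0.062 and 0.062 m and y of block4 in the frame of pan_floor between -0.062 and 0.062 m and z of block4 in the frame of pan_floor between 0 and 0.075 m and value of joint pan above 0.022 m), for 0.2 s.
At the end, for the whole second after the job is handed in: All five blocks lie still in the pan (within its walls, stacked or not, centres under 75 mm above its floor); the pan is on its stop (over 22 of 25 mm); the shutter is closed again (under 5 mm); the scoop stands upright (within 7 degrees), still and released on the table (all of step 3 and value of joint shutter below 0.005 m and height (world z) of scoop between -0.005 and 0.02 m and angle between scoop's own z axis and vertical below 0.12 rad and linear speed of each of scoop, block0, block1, block2, block3, block4 below 0.03 m/s); the robot touches nothing.
It fails at once if a bystander (mug, carton, tape, canister, jar, wrench) is moved more than 30 mm (distance of any of mug, carton, tape, canister, jar, wrench from where it was at the start of the episode above 0.03 m).
It fails at once if a bystander is tipped over (angle between any of mug, carton, tape, canister, jar, wrench's own z axis and vertical above 0.5 rad).
It also fails if it takes over 67 s, if anything falls off the work surface, if the arm or the gripper's body presses on something with over 40 N, if the wrist force passes 120 N, or if a joint passes its speed limit or range.

## Robot

A 6-joint arm with a two-finger parallel gripper is mounted at the origin on the work surface. World frame = base frame: x ahead of the robot, y to its left, z up, the work surface at z = 0. Lengths are in mm, angles in degrees, forces in N, time in s.
With the tool pointing down it reaches from about 300 to 850 mm from the base axis. Payload 4.2 kg.
Tool frame: the origin (TCP) lies midway between the tips of the shut fingers; the grasp point (between the pads) lies 19 mm behind it; x points along the fingers, z is the direction in which the jaws open and shut, and the axes are right-handed (so a half turn about x gives the same grasp; the last joint's range is limited). The gripper opens to 91 mm and grips with 3 to 60 N. Pads are 32 mm wide; open, the fingers measure 118 mm over their backs; the gripper's body (76 mm by 178 mm) begins 60 mm behind the grasp point.
Start: joints at [70.646, 18.312, 89.639, -0, 72.044, -1.146], TCP at [179.677, 546.223, 213.976] pointing down, gripper open.
Joint ranges: [-177.97, 177.97], [-48.28, 115.42], [12.27, 149.76], [-77.06, 257.06], [2.81, 150.46], [-146.56, 146.56]. Speed limits (degrees/s): [147.25, 147.25, 180, 180, 180, 180].

## Interface

Orientations are given as [roll, pitch, yaw] about the fixed x, y, z axes, in that order (R = Rz(yaw) Ry(pitch) Rx(roll)).
In Python, from workcell import env gives the robot as it stands.
- The arm moves only by the tool send_rows, never from a script. Its argument "commands" is a list that holds one entry, the list of rows, each a list of 6 numbers: the shift along the tool's x, y, z normalised to -1 to 1, where 1 is 0.1 m, then the turn, a rotation vector about the tool's x, y, z normalised to -1 to 1, where 1 is 2 pi rad. In form: [[[x, y, z, wx, wy, wz], ...]]. A call has 1 to 20 rows; each row is the pose to reach, as a shift and turn from the pose commanded when the call began, along the tool's axes at that moment, turning the shorter way round; what a row does not reach only later rows make up. A row lasts 1/8 s, in which the tool goes at most 62.5 mm and 10.7 degrees, less where a joint would pass 70% of its speed; a pose out of reach is approached as far as the arm can. A call with a number of a shift or a turn outside -1 to 1 is refused whole. A call with a gripper value outside its range is refused whole. "jaw" is the closure, from -1 (fully open) to 1 (shut), so that 0 is half open, set as the call begins (left out, the last holds). The fingers move at their own pace and stop on an object; "force" is the grip in N (left out, the last holds). Time passes only in rows, so rows that repeat a pose let the fingers close. It gives the time, the measured TCP pose, the force and the opening at its end, in the units of the state.
- env.state(): the state, without advancing time (a new reading comes with each control period).
- env.grab_frame(name): name is "scene" or "top" or "wrist"; returns (picture, depth): 384x512x3 uint8, red, green, blue; 384x512 float32, mm along the optical axis (not along the pixel's ray), 0 where there is no reading.
- env.get_calibration(name): a dict with "mtx" (3x3 intrinsics, pixels), "camera_from_world" (4x4, takes a point from world to camera coordinates). Camera axes: x right, y up, looking along -z (the intrinsics and any distortion apply to the point x, -y, -z); pixel columns grow to the right and rows downward; lengths in mm; the calibration is good to about 2 mm. The wrist camera is an equidistant fisheye: a pixel r from the principal point sees the ray r / f radians off the axis. A picture is of the moment at which its call begins: read the wrist's pose just before it. get_calibration takes no time and is no camera call; for the wrist camera it gives the pose at the moment of the call.
- env.job_done(): hands the job in, once; it reports no verdict.
The state is a dict: "time_s": time; "qpos": joint angles; "qvel": joint speeds; "effort": joint torques, N m; "ee_pos": TCP position; "ee_rot": TCP orientation; "force": force on the tool from outside, world axes, zero at the start; "torque": the same for the moment, N m; "gripper_width": finger opening in mm.
Only numpy, scipy, OpenCV 4.12 (cv2) and the standard library are available. Lean on these libraries where they do the work, as an engineer would, in place of code of your own. Each camera call takes 0.05 s, during which the arm holds its last target.

## Working session

There is one attempt and no reset: what is moved stays moved. The work goes in short steps, Python scripts to look and compute and a tool call to move; the robot and the scene stay as the last step left them, time stands still between calls to the robot, and variables do not carry over. Pictures are saved under pics/ and viewed, and the job is handed in when it is done.

Besides the shell and the picture viewer there is one more tool, called after "Emit:" as name([rows], argument=value, ...), one row to a line, values as JSON. send_rows: Moves the arm, as the interface text tells. Its arguments: {"type":"object","properties":{"commands":{"type":"array","items":{"type":"array","items":{"type":"array","items":{"type":"number","minimum":-1,"maximum":1}}}},"jaw":{"type":"number"},"force":{"type":"number"}},"required":["commands"]}

```bash
ls; mkdir -p pics
cat > h.py <<'E'
import numpy as np, cv2
from workcell import env
from scipy.spatial.transform import Rotation as R
def snap(name,tag):
    c=env.get_calibration(name); p,d=env.grab_frame(name)
    np.savez(f'pics/{tag}.npz',p=p,d=d,K=c['mtx'],T=c['camera_from_world'])
    cv2.imwrite(f'pics/{tag}.png',p[:,:,::-1]); return p,d
def load(tag):
    z=np.load(f'pics/{tag}.npz'); return z['p'],z['d'],np.array(z['K']),np.array(z['T'])
def world(tag,u=None,v=None):
    p,d,K,T=load(tag)
    if u is None: v,u=np.mgrid[0:384,0:512]
    u=np.asarray(u);v=np.asarray(v)
    z=d[v,u]
    x=(u-K[0,2])/K[0,0]*z; y=(v-K[1,2])/K[1,1]*z
    P=np.stack([x,-y,-z,np.ones_like(z)],-1)
    return (P@np.linalg.inv(T).T)[...,:3]
def crop(tag,x0,y0,x1,y1,s,out):
    im=cv2.imread(f'pics/{tag}.png')[y0:y1,x0:x1]
    cv2.imwrite(f'pics/{out}.png',cv2.resize(im,None,fx=s,fy=s,interpolation=cv2.INTER_CUBIC))
E
python3 - <<'E'
from h import *
print(env.state())
snap('scene','s0');snap('top','t0')
for n in('scene','top'):
    c=env.get_calibration(n);print(n,c)
E
```

```text
pics
{'time_s': 0.0, 'qpos': array([ 7.06456066e+01,  1.83517211e+01,  8.97087565e+01, -1.13802539e-04,
        7.20417743e+01, -1.14608413e+00]), 'qvel': array([ 0.13383295,  0.09135158,  0.00858857, -0.05574204,  0.01770522,
       -0.10551035]), 'effort': array([-9.93344256e-04, -4.12458479e+01, -2.31970131e+01,  7.25494232e-02,
        4.58169007e-02, -1.43206439e-04]), 'ee_pos': array([179.50280899, 545.72209566, 213.1035415 ]), 'ee_rot': array([ 178.91454203,   89.89774796, -109.29373209]), 'force': array([-0.9647952 , -0.09085411,  0.16944845]), 'torque': array([ 0.01076356, -0.01109138, -0.00918422]), 'gripper_width': 91.43902801249092}
scene {'mtx': array([[364.20751536,   0.        , 247.88170782],
       [  0.        , 364.20751536, 193.80743387],
       [  0.        ,   0.        ,   1.        ]]), 'camera_from_world': array([[-5.97990079e-01,  8.01388898e-01,  1.35535948e-02,
         3.05169085e+02],
       [-6.01867908e-01, -4.60147983e-01,  6.52701199e-01,
         1.93198797e+02],
       [ 5.29304154e-01,  3.82151368e-01,  7.57494188e-01,
        -1.45443823e+03],
       [ 0.00000000e+00,  0.00000000e+00,  0.00000000e+00,
         1.00000000e+00]])}
top {'mtx': array([[349.06831248,   0.        , 253.75583942],
       [  0.        , 349.06831248, 188.75141444],
       [  0.        ,   0.        ,   1.        ]]), 'camera_from_world': array([[ 7.99075106e-03, -9.99401229e-01, -3.36649844e-02,
         1.25675018e+01],
       [ 9.91316738e-01,  3.49822512e-03,  1.31449185e-01,
        -4.85829911e+02],
       [-1.31252710e-01, -3.44230403e-02,  9.90751119e-01,
        -1.11481469e+03],
       [ 0.00000000e+00,  0.00000000e+00,  0.00000000e+00,
         1.00000000e+00]])}
```

View pics/s0.png

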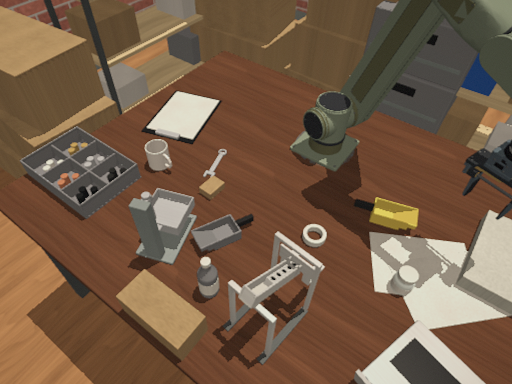

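View pics/t0.png

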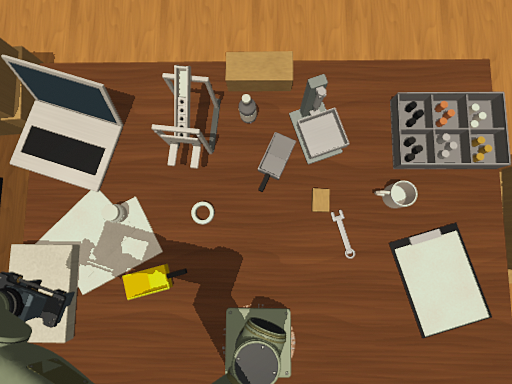

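Top view: the grey scoop is at about (277,155) with its black handle at (264,184). The yellow look-alike is at (148,282) and will be left alone. The grey one fits the description. The chute is at (185,115) and the scale pan at (321,132). Next, enlarged crops.

Run:
```python
from h import *
crop('t0',235,65,365,200,5,'c1');crop('t0',140,55,230,180,5,'c2')
P=world('t0')
np.set_printoptions(suppress=True,precision=1)
# scoop points: height map segments
def show(x0,y0,x1,y1,st):
    for v in range(y0,y1,st):
        print(v,' '.join('%4d'%P[v,u,2] for u in range(x0,x1,st)))
show(250,130,300,194,3)
```

```text
130   -2   -2    3    0    2   -1    2    0    4   -2    0 1168    1   -1    0   11   12
133    0   -1    0    1    2   -1    0    1   44   42   -2    3    0    0    2    2   12
136    3    2    4    1    0    1    1    2   36   41   37   40    2    0    0    0    9
139    3    2    2    2    0    0    0   44   32   34   37   34   36   37   43    2   13
142    3    0    2    4    1   -1    0   31   26   29   29   27   35   34   40    0    0
145   -1   -1   -1    0    1   -3   42   19   24   24   24   24   29   26   40    0    4
148    2   -3    2    4   -1    0   35   15   16   15   22   19   27   25   28    0    2
151    4    2    0    0    4    3    7   11   13   12   14   11   22   23    2    3    3
154    2    2    2    0   -1   43    6    4    6    7   10   14   15   41    0    0   -1
157    3    5    0    0    0    4    3   12    7    5    3    8   12    1    1    0    0
160    3    2   -1    3   43    3    4    5    6    3    3    7   43    2   -2    0    0
163    0    7    3    0    0    2    1    6    2    5    3    4    3    3    1    3    0
166    2    3   -3   38    3    
[... 157 characters left out ...]
 0   -2   -2   14   35   41    5    4    0   45    0    0   -2    1   -2    0
175    0   -3    2    2    2   44   44   33   42    5    3    3    0    3    4    1    0
178    2    0    3    1    0   44   37    3    3   27   -2    0    3    0    6    2    2
181    3    3    3    0   42   38    4    0    0    3   -7    1    1    1    0   -3    0
184    2   -2    2    0   49   43    4   -3    3    4    3    2    2   -1    6    2    2
187    3    4    1   43   45    0    0    2    3   -3    6    0    1    2    0    1    0
190    6    1    1   36   41    4   -1   -2    4    1    1   -6    0    0    0    0   -2
193    2    0   -3    1    2   -1   -2   -5    2    0   -2    0   -1    5    2    0    0
```

View pics/c1.png

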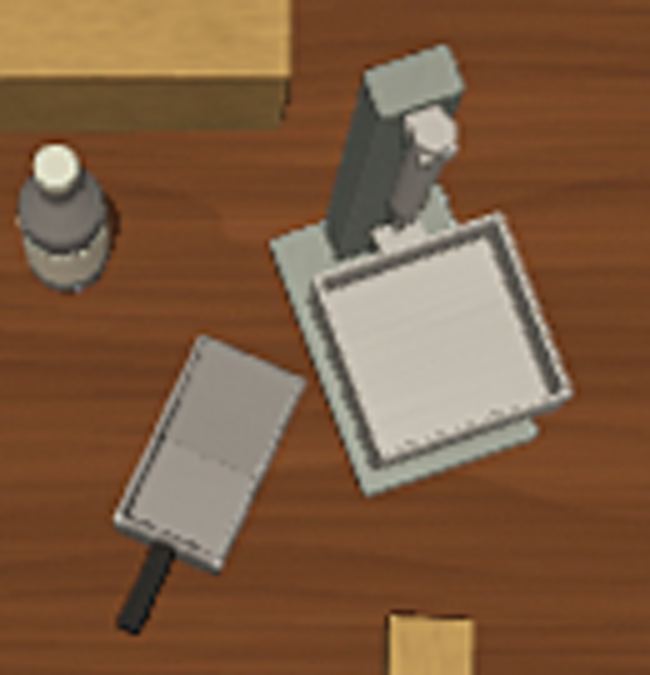

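View pics/c2.png

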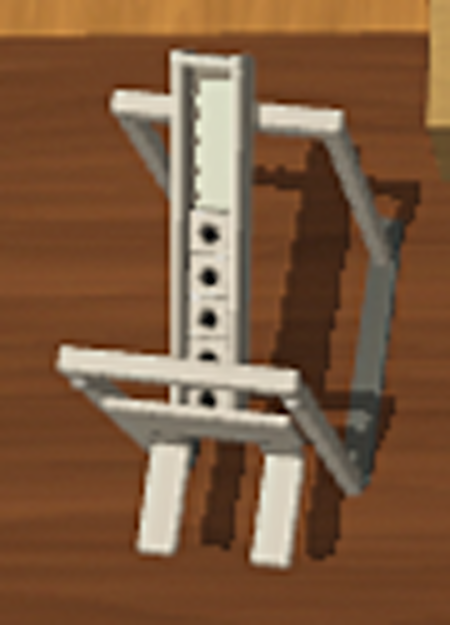

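```bash
cat >> h.py <<'E'
def plane(tag,pts,z):
    p,d,K,T=load(tag); Ti=np.linalg.inv(T); o=Ti[:3,3]; out=[]
    for u,v in pts:
        r=Ti[:3,:3]@np.array([(u-K[0,2])/K[0,0],-(v-K[1,2])/K[1,1],-1]); out.append(o+r*(z-o[2])/r[2])
    return np.array(out)
np.set_printoptions(suppress=True,precision=1)
E
python3 - <<'E'
from h import *
q=lambda L,ox,oy:[(ox+a/5-.4,oy+b/5-.4) for a,b in L]
s=plane('t0',q([(202,336),(305,381),(219,572),(114,518),(130,632)],235,65),42)
print('scoop',s); ax=(s[0]+s[1]-s[2]-s[3]);print(np.degrees(np.arctan2(ax[1],ax[0])),np.linalg.norm(s[0]-s[1]),np.linalg.norm(s[2]-s[3]),np.linalg.norm(ax)/2)
n=(s[0]+s[1])/2; b=(s[2]+s[3])/2; print('nose',n,'back',b)
s=plane('t0',q([(312,283),(500,213),(573,395),(374,469)],235,65),108)
print('pan',s,s.mean(0)); ax=s[0]+s[1]-s[2]-s[3];print(np.degrees(np.arctan2(ax[1],ax[0])),np.linalg.norm(ax)/2)
P=world('t0')
for v in range(110,172,2):
    print(v,' '.join('%3d'%P[v,u,2] for u in range(148,216,2)))
E
```

```text
scoop [[ 675.6  -54.1   42. ]
 [ 644.8 -122.1   42. ]
 [ 516.8  -65.2   42. ]
 [ 552.6    3.6   42. ]
 [ 477.2   -7.3   42. ]]
-24.53489338413974 74.63760805620511 77.48675503912555 137.97845074855576
nose [660.2 -88.1  42. ] back [534.7 -30.8  42. ]
pan [[ 689.8 -121.2  108. ]
 [ 734.9 -239.2  108. ]
 [ 617.6 -281.4  108. ]
 [ 570.8 -158.3  108. ]] [ 653.3 -200.   108. ]
18.559576294604305 124.64327436980649
110   2   2   5   2   2  -1   0   0   0   4 1168   1  -3 219 211 211 212 209 209 222 203   0   4   4   0   0   2   1   0   3   0   0   2   6
112   3   0   2  -2   0   1   1   5  -1  -4   0   1  -1 214 211 203 210 206 205 220 203   1   0   2   0   0   0   0   0   2  -1   0  -1   8
114  -2   0   1   1   1   3   3   1   0   3  -1   0  -2 213 203 204 207 204 204 217 199   4  -1   0  -4   1   7   2  -3   2   0   3   0  10
116   3   0   0   0   1   3   0   1   0   0   2   0  -1 211 202 202 200 200 201 211 195   4   1   2  -1   3  -1   4   4   4   2   1   2   8
118   0   5   2   2   0   1  -6   0  -2   1   1   2   1 204 198 199 198 200 202 207 191   2   0   0   1   0   0  -1   2   0   
[... 2954 characters left out ...]

162   5   2   0   0   4   3   2   1   2   0 117 118 118 116   1   0   0   4   2   0   0   1 116 117 116   2   3   3   3   0   0   3   0   3
164   4   1   0   0   0   0   2   0   0   0 117 112 113 115   0   0   0   4   2   1   3  -2 115 115 117   4   6   4   0   0   2   0   1   2
166  -1  -3  -1   4   1   1   1   0   0   2   3   7   3  -1   0  -2   0   4   0   3  -1 115 114 117 114   0   0   0   1  -1   5  -3   0   3
168   0  -1   3   2   3   2   5   0   2  -1   0   0  -3   2  -2   0  -2  -4   5   0   1  -2   3   1  -2   1   0   0   1   1  -2   6  -1   0
170  -1   0   2   0   5   0   1   3   2   1  -2   0   2   0   1   2  -2   0   1   0   0   0   3   1  -1   0  -1   5  -1   0   2   3  -1   0
```

Run:
```python
from h import *
snap('scene','s1') if False else None
P=world('t0'); vv,uu=np.mgrid[0:384,0:512]
def pca(m):
    X=P[m][:,:2]; c=X.mean(0); U,S,V=np.linalg.svd(X-c); t=(X-c)@V.T
    return X,c,V[0],np.ptp(t[:,0]),np.ptp(t[:,1]),len(X)
m=(P[...,2]>110)&(P[...,2]<122)&(vv>145)&(vv<168)
for a,b in((164,180),(188,204)):
    X,c,d,l,w,n=pca(m&(uu>a)&(uu<b)); d=d*np.sign(d[0]); print('foot',c,np.degrees(np.arctan2(d[1],d[0])),l,w,n)
m=(P[...,2]>238)&(P[...,2]<252)&(vv>120)&(vv<140)
X,c,d,l,w,n=pca(m&(uu>148)&(uu<204)); print('bar',c,np.degrees(np.arctan2(d[1],d[0])),l,w,n)
# foot corners by eye c2 (scale5, off 140,55), z 116
q=lambda L:[(140+a/5-.4,55+b/5-.4) for a,b in L]
f=plane('t0',q([(136,550),(177,554),(250,563),(291,568),(153,443),(193,445),(264,453),(303,455)]),116);print(f)
d=(f[1]+f[2]-f[0]-f[3])
b=plane('t0',q([(62,346),(300,370),(298,394),(60,368)]),245);print(b)
e=f[3]-f[0];print('foot ends dir',np.degrees(np.arctan2(e[1],e[0]))+90,np.linalg.norm(e))
e=b[1]-b[0];print(np.degrees(np.arctan2(e[1],e[0]))+90,b.mean(0))
# scene camera
P2=world('s0')
import cv2
crop('s0',215,225,335,365,5,'c3');crop('s0',110,180,270,300,5,'c4')
```

```text
foot [578.8 267.4] -6.7203170071241525 62.27733677327426 23.761200167353614 146
foot [574.8 195.8] -6.319343835005631 67.2221071946332 22.841676169156123 161
bar [623.6 226.4] -96.06572245005702 132.34647432689883 13.579740548372921 242
[[549.2 282.7 116. ]
 [546.7 257.  116. ]
 [541.1 211.3 116. ]
 [538.  185.7 116. ]
 [617.3 274.8 116. ]
 [616.  249.5 116. ]
 [610.8 204.7 116. ]
 [609.5 180.3 116. ]]
[[637.9 291.1 245. ]
 [623.8 158.2 245. ]
 [610.2 159.  245. ]
 [625.3 291.7 245. ]]
foot ends dir -6.585786848239692 97.62615022008026
-6.0326651776566536 [624.3 225.  245. ]
```

View pics/c3.png

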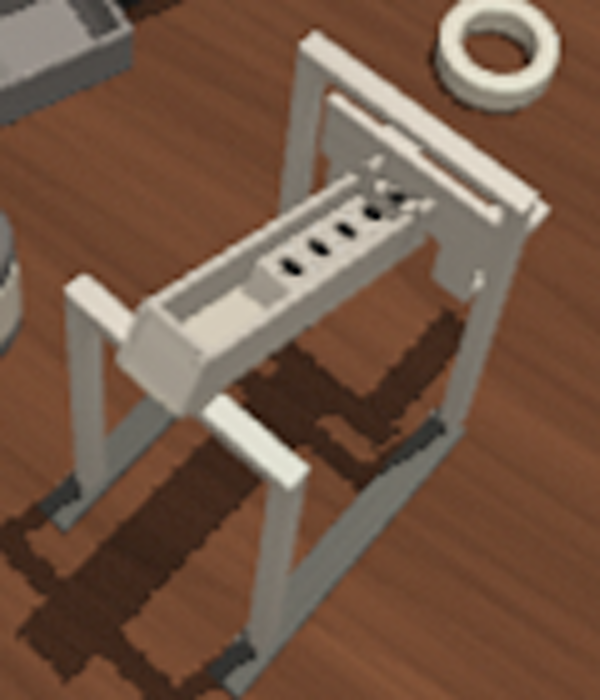

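View pics/c4.png

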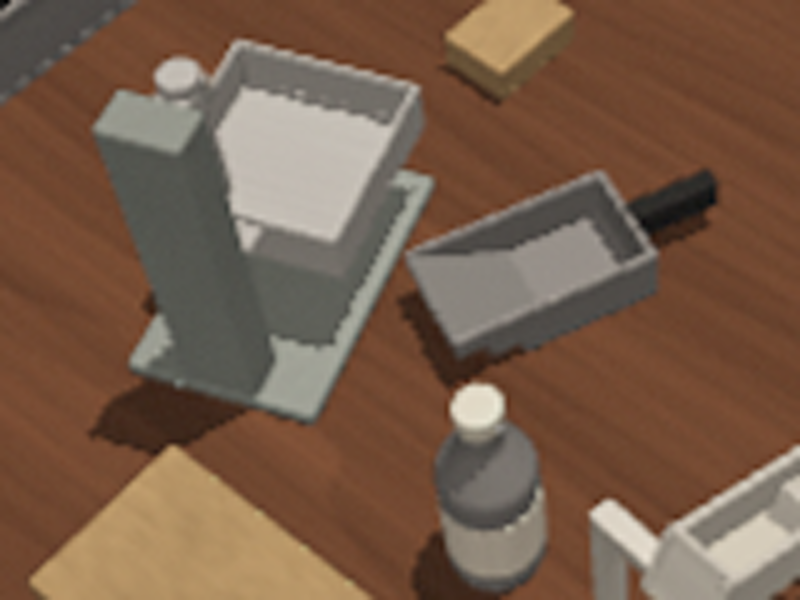

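```bash
cat >> h.py <<'E'
def cur():
    s=env.state(); return s['ee_pos'],R.from_euler('xyz',s['ee_rot'],degrees=True)
def tool(yaw,pitch,roll): return R.from_euler('xyz',[roll,pitch,yaw],degrees=True)
def delta(p,r,p0=None,r0=None):
    """returns normalised row"""
    if p0 is None: p0,r0=cur()
    t=r0.inv().apply(np.array(p)-p0)/100; w=(r0.inv()*r).as_rotvec()/(2*np.pi)
    return np.round(np.r_[t,w],4)
# scoop pose -> tool pose. scoop pose: origin o, yaw, nose-down pitch th ; grasp at (gx,0,gz) tool tilted TILT from scoop x
GX,GZ,TILT,ROLL=-70,33,45,-90
def scoop2tool(o,yaw,th=0,gx=None,gz=None,tilt=None,roll=None):
    gx=GX if gx is None else gx; gz=GZ if gz is None else gz; tilt=TILT if tilt is None else tilt; roll=ROLL if roll is None else roll
    S=R.from_euler('xyz',[0,th,yaw],degrees=True)
    r=tool(yaw,th+tilt,roll); g=np.array(o)+S.apply([gx,0,gz]); return g+r.apply([19,0,0]),r
E
python3 - <<'E'
from h import *
p,r=cur(); print(p); print(r.as_matrix())
for roll in(90,-90):
    P,q=scoop2tool([568,-46,0],-24.5,roll=roll); print(roll,P,delta(P,q), np.linalg.norm(delta(P,q)[3:])*360)
c=plane('t0',[(202,212),(320,200),(247,108),(400,193)],20);print(c)
E
```

```text
[179.5 545.8 213.2]
[[-0.  -0.9  0.3]
 [-0.   0.3  0.9]
 [-1.   0.  -0. ]]
90 [516.5 -22.5  19.6] [ 1.9 -5.  -4.3 -0.4  0.2  0. ] 174.14040996850787
-90 [516.5 -22.5  19.6] [ 1.9 -5.  -4.3  0.   0.  -0.1] 45.42632294166015
[[ 409.2  186.5   20. ]
 [ 450.9 -202.3   20. ]
 [ 766.6   41.2   20. ]
 [ 475.1 -462.8   20. ]]
```

Run:
```python
from h import *
np.set_printoptions(suppress=True,precision=4)
P,q=scoop2tool([568,-46,110],-24.5); print(P,delta(P,q))
```

```text
[516.5281 -22.5429 129.565 ] [ 0.843  -4.9773 -4.3444  0.0167  0.0066 -0.1249]
```

Emit:
send_rows([
  [[0,-0.5,-0.43,0,0,0],[0,-1,-0.87,0,0,0],[0,-1,-0.87,0,0,0]],
], jaw=-1)

```text
time_s: 0.48
ee_pos: [248.4, 429.3, 213.8]
ee_rot: [-172.8, 89.9, -101.2]
force: [-0.1, 1.4, 0.6]
gripper_width: 91.2
```

Emit:
send_rows([
  [[0,-0.5,-0.43,0,0,0],[0,-1,-0.87,0,0,0],[0,-1,-0.87,0,0,0]],
])

```text
time_s: 0.85
ee_pos: [316.2, 316.6, 213.9]
ee_rot: [164.8, 90.0, -123.7]
force: [-0.1, 0.5, -0.7]
gripper_width: 91.4
```

Emit:
send_rows([
  [[0,-0.5,-0.43,0,0,0],[0,-1,-0.87,0,0,0],[0,-1,-0.87,0,0,0]],
])

```text
time_s: 1.23
ee_pos: [384.5, 203.5, 213.9]
ee_rot: [-7.2, 90.0, 64.4]
force: [-0.9, -0.5, 1.4]
gripper_width: 91.3
```

Emit:
send_rows([
  [[0,-0.5,-0.43,0,0,0],[0,-1,-0.87,0,0,0],[0,-1,-0.87,0,0,0]],
])

```text
time_s: 1.6
ee_pos: [452.6, 90.2, 213.7]
ee_rot: [-6.3, 90.0, 65.3]
force: [-0.8, 0.5, -0.6]
gripper_width: 90.9
```

Run:
```python
from h import *
np.set_printoptions(suppress=True,precision=4)
P,q=scoop2tool([568,-46,110],-24.5); print(P,delta(P,q))
```

```text
[516.5281 -22.5429 129.565 ] [ 0.8412 -0.9624 -0.8684  0.0161  0.0068 -0.1249]
```

Emit:
send_rows([
  [[0.2,-0.96,-0.87,0.016,0.007,-0.125],[0.4,-0.96,-0.87,0.016,0.007,-0.125],[0.6,-0.96,-0.87,0.016,0.007,-0.125],[0.84,-0.96,-0.87,0.016,0.007,-0.125],[0.84,-0.96,-0.87,0.016,0.007,-0.125],[0.84,-0.96,-0.87,0.016,0.007,-0.125]],
])

```text
time_s: 2.35
ee_pos: [515.3, -22.9, 153.9]
ee_rot: [-92.5, 49.1, -27.3]
force: [-0.0, -0.6, -0.3]
gripper_width: 91.2
```

Run:
```python
from h import *
np.set_printoptions(suppress=True,precision=4)
print(env.state()['qpos'])
snap('wrist','w1');snap('scene','s1')
P,q=scoop2tool([568,-46,0],-24.5); print(P,delta(P,q)); print(cur()[0])
```

```text
[ 11.6585   6.0207 130.7668 -70.3575  25.9004   7.2577]
[516.5281 -22.5429  19.565 ] [ 1.0275  0.8517  0.0557  0.0021 -0.0051 -0.0121]
[513.8646 -22.6982 153.1122]
```

View pics/w1.png

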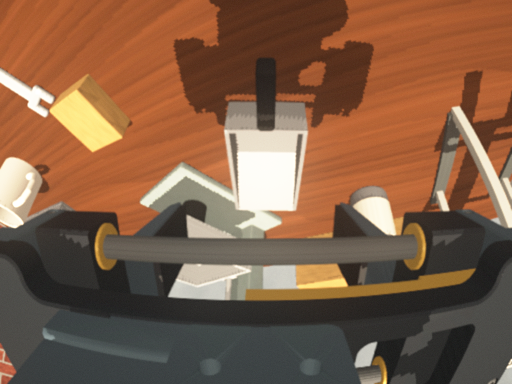

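View pics/s1.png

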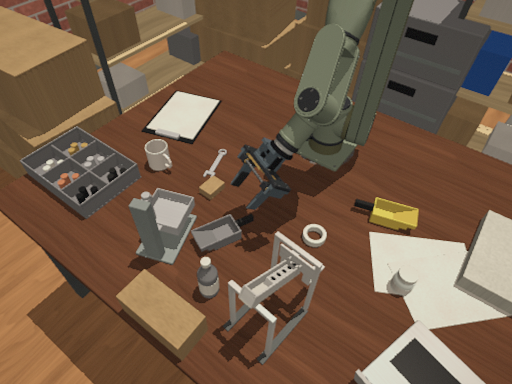

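```bash
sed -i 's/^GX,GZ,TILT.*/GX,GZ,TILT,ROLL=-66,33,65,-90/' h.py
python3 - <<'E'
from h import *
np.set_printoptions(suppress=True,precision=4)
P,q=scoop2tool([568,-46,60],-24.5); print(P,delta(P,q)); s=env.state(); print(s['qpos'],s['ee_pos'],s['ee_rot'])
E
```

```text
[515.2493 -21.9601  75.7802] [ 0.5921  0.4962  0.0375  0.0012 -0.0054  0.0435]
[ 11.6869   5.9715 130.8396 -69.9808  25.912    6.6926] [513.8646 -22.6982 153.1122] [-92.8297  49.3046 -27.3408]
```

Emit:
send_rows([
  [[0.3,0.25,0.04,0.001,-0.005,0.0435],[0.59,0.5,0.04,0.001,-0.005,0.0435],[0.59,0.5,0.04,0.001,-0.005,0.0435],[0.59,0.5,0.04,0.001,-0.005,0.0435]],
])

```text
time_s: 2.95
ee_pos: [517.6, -24.0, 76.7]
ee_rot: [-90.2, 64.9, -25.0]
force: [0.1, -0.1, 0.0]
gripper_width: 91.2
```

```bash
cat > kin.py <<'E'
from h import *
from scipy.optimize import least_squares
import json,os
Ry=lambda a:R.from_euler('y',a,degrees=True); Rz=lambda a:R.from_euler('z',a,degrees=True)
C=None
def fk(k,q):
    a1,d1,L2,e,L3,L6=k
    w=Rz(q[3])*Ry(q[4])
    p=np.array([a1,0,d1])+Ry(q[1]).apply([0,0,L2])+Ry(q[1]+q[2]).apply(np.array([e,0,L3])+w.apply([0,0,L6]))
    return Rz(q[0]).apply(p), Rz(q[0])*Ry(q[1]+q[2])*w*Rz(q[5])
D=json.load(open('data.json')) if os.path.exists('data.json') else []
def add():
    s=env.state(); D.append([list(s['qpos']),list(s['ee_pos']),list(s['ee_rot'])]); json.dump(D,open('data.json','w'))
def fit():
    f=lambda k:np.concatenate([fk(k,d[0])[0]-d[1] for d in D]+[0.01*(k-np.array([0,200,350,0,350,300]))])
    k=least_squares(f,[0,200,350,0,350,300]).x; return k,np.array([fk(k,d[0])[0]-d[1] for d in D])
E
python3 - <<'E'
from kin import *
D+= [[[70.6456,18.3517,89.7088,0,72.0418,-1.146],[179.50,545.72,213.10],[178.9145,89.8977,-109.2937]],
[[ 11.6869,5.9715,130.8396,-69.9808,25.912,6.6926],[513.8646,-22.6982,153.1122],[-92.8297,49.3046,-27.3408]]]
add()
k,r=fit();print(k);print(r)
for d in D:
    M=fk(k,d[0])[1].inv()*R.from_euler('xyz',d[2],degrees=True); print(M.as_matrix().round(2))
print(env.state()['qpos'])
P,q=scoop2tool([568,-46,0],-24.5); print(P,delta(P,q))
E
```

```text
[ 25.9 127.4 558.5  17.  398.  304.5]
[[10.8 -3.8  0.3]
 [-0.6  1.2 -3. ]
 [ 0.7 -5.1  2.7]]
[[ 0.  0. -1.]
 [-0.  1.  0.]
 [ 1.  0.  0.]]
[[-0. -0. -1.]
 [-0.  1. -0.]
 [ 1.  0. -0.]]
[[-0.  0. -1.]
 [-0.  1.  0.]
 [ 1.  0. -0.]]
[  3.6  13.7 126.1 -34.   21.3 -31.8]
[515.2 -22.   15.8] [ 0.5  0.3  0.  -0.  -0.   0. ]
```

```bash
python3 - <<'E'
s=open('kin.py').read()
s=s.replace("a1,d1,L2,e,L3,L6=k","a1,d1,L2,e,L3,L6,b=k").replace("np.array([a1,0,d1])","np.array([a1,b,d1])").replace("[0,200,350,0,350,300]","[0,200,500,0,400,300,0]").replace("0.01*","0.001*")
s+='''
C=R.from_matrix([[0,0,-1],[0,1,0],[1,0,0]])
def ik(k,p,r,q0):
    lo=np.array([-177,-48,12.5,-77,3,-146]);hi=np.array([177,115,149.5,257,150,146])
    def f(q):
        P,Q=fk(k,q); return np.r_[(P-p)/10,((Q*C).inv()*r).as_rotvec()*30]
    s=least_squares(f,np.clip(q0,lo+.1,hi-.1),bounds=(lo,hi)); return s.x,s.cost
'''
open('kin.py','w').write(s)
E
python3 - <<'E'
from kin import *
k,r=fit();print(k);print(r)
q=env.state()['qpos']
for z in(60,30,0):
    q,c=ik(k,*scoop2tool([568,-46,z],-24.5),q);print(z,q,c)
E
```

```text
[  0.  140.3 591.8  25.2 417.  335.7  11.5]
[[ 0. -0.  0.]
 [ 0.  0. -0.]
 [-0.  0.  0.]]
60 [  3.8  13.6 126.4 -33.9  21.  -31.9] 1.306005198346953e-21
30 [  3.8  16.8 128.5 -43.5  16.9 -21.8] 1.430203200857721e-24
0 [  3.8  20.2 130.3 -58.8  13.5  -6. ] 3.270029858190958e-27
```

```bash
cat > plan.py <<'E'
from kin import *
k,_=fit()
CH=np.array([619,226]);CY=-6.3
def ch(x,y=0,z=0):
    S=Rz(CY).apply([x,y,0]); return np.array([CH[0]+S[0],CH[1]+S[1],z])
SC=np.array([653,-200]);SY=18.6
def sc(x,y,z):
    S=Rz(SY).apply([x,y,0]); return np.array([SC[0]+S[0],SC[1]+S[1],z])
def nose2o(n,yaw,th):
    S=R.from_euler('xyz',[0,th,yaw],degrees=True); return np.array(n)-S.apply([101,0,42])
E
python3 - <<'E'
from plan import *
for tilt in(65,75,85):
    print('tilt',tilt)
    q=env.state()['qpos']
    for z in(60,0,60): q,c=ik(k,*scoop2tool([568,-46,z],-24.5,tilt=tilt),q);print('pick',z,q,round(c,3))
    qp=q
    for x,z in((-170,50),(-76,50),(-76,108)): q,c=ik(k,*scoop2tool(ch(x,0,z),CY,tilt=tilt),q);print('chute',x,z,q,round(c,3))
    q=qp
    for yaw in (-25,-5,15):
      q=qp
      for th in (0,15,30,45,60,65):
        q,c=ik(k,*scoop2tool(nose2o(sc(-25,0,125),yaw,th),yaw,th,tilt=tilt),q);print('tip',yaw,th,q,round(c,3))
E
```

```text
tilt 65
pick 60 [  3.8  13.6 126.4 -33.9  21.  -31.9] 0.0
pick 0 [  3.8  20.2 130.3 -58.8  13.5  -6. ] 0.0
pick 60 [  3.8  13.6 126.4 -33.9  21.  -31.9] 0.0
chute -170 50 [ 44.9  13.  129.6 -44.2  28.2  -1. ] 0.0
chute -76 50 [ 35.1  17.6 122.1 -39.1  26.3 -15.4] 0.0
chute -76 108 [ 35.1  12.6 117.9 -30.   33.9 -25.8] 0.0
tip -25 0 [-14.6   9.5 127.2 -13.5  19.1 -67.7] 0.0
tip -25 15 [-16.5  10.9 112.4  -2.   46.8 -80.2] 0.0
tip -25 30 [-18.   16.7  97.    0.6  71.2 -83.2] 0.0
tip -25 45 [-19.1  25.3  80.9   2.   93.7 -84.4] 0.0
tip -25 60 [-20.   35.8  64.1   3.2 115.  -84.5] 0.0
tip -25 65 [-20.2  39.6  58.2   3.6 122.1 -84.4] 0.0
tip -5 0 [ -30.6   10.4  126.    27.6   23.2 -139.2] 0.0
tip -5 15 [ -26.1   11.4  111.7    4.9   47.6 -114.1] 0.0
tip -5 30 [ -22.4   17.    96.6   -1.6   71.2 -106.9] 0.0
tip -5 45 [ -19.6   25.4   80.8   -5.    93.2 -104.1] 0.0
tip -5 60 [ -17.6   35.6   64.4   -7.9  114.2 -103.6] 0.0
tip -5 65 [ -17.    39.3   58.6   -9.   121.1 -103.9] 0.0
tip 15 0 [ -33.2   14.3  115.9   16.8   35.6 -146. ] 14.161
tip 15 15 [ -33.7   15.   106.7    9.5   52.  -144.1
[... 2209 characters left out ...]
2] 0.0
tip -5 0 [ -25.1   16.   112.2    2.3   47.1 -111.6] 0.0
tip -5 15 [ -22.    20.3   98.7   -3.1   70.6 -105.8] 0.0
tip -5 30 [ -19.6   27.2   84.7   -6.1   92.4 -103.6] 0.0
tip -5 45 [ -17.8   35.8   70.4   -8.9  112.8 -103.3] 0.0
tip -5 60 [ -16.4   45.7   55.7  -12.7  132.4 -105.2] 0.0
tip -5 65 [ -16.    49.2   50.7  -14.6  138.7 -106.6] 0.0
tip 15 0 [ -31.6   18.9  107.7    4.7   50.1 -139.6] 0.0
tip 15 15 [ -25.4   21.7   96.4   -6.9   69.7 -127.5] 0.0
tip 15 30 [ -20.    27.4   84.4  -14.    89.1 -122.2] 0.0
tip 15 45 [ -15.8   34.9   72.1  -20.2  107.7 -120.9] 0.0
tip 15 60 [ -12.6   43.7   59.8  -27.5  125.  -123.3] 0.0
tip 15 65 [ -11.7   46.8   55.7  -30.7  130.4 -125.1] 0.0
```

```bash
sed -i 's/^GX,GZ,TILT.*/GX,GZ,TILT,ROLL=-66,32,78,-90/' h.py
python3 - <<'E'
from plan import *
np.set_printoptions(suppress=True,precision=4)
p0=scoop2tool([568,-46,60],-24.5); print(delta(*p0))
p1=scoop2tool([568,-46,0],-24.5); print(delta(*p1,*p0))
E
```

```text
[-0.0004  0.0781  0.0084 -0.0009 -0.0005  0.0363]
[0.5869 0.1247 0.     0.     0.     0.    ]
```

Emit:
send_rows([
  [[0,0.04,0.01,0,0,0.018],[0,0.08,0.01,-0.001,-0.0005,0.0363],[0,0.08,0.01,-0.001,-0.0005,0.0363],[0,0.08,0.01,-0.001,-0.0005,0.0363]],
])

```text
time_s: 3.45
ee_pos: [509.7, -20.3, 73.7]
ee_rot: [-90.5, 77.9, -24.9]
force: [0.3, 0.5, 0.7]
gripper_width: 91.0
```

Run:
```python
from plan import *
np.set_printoptions(suppress=True,precision=4)
add();print(fit())
p1=scoop2tool([568,-46,0],-24.5); print(delta(*p1))
snap('wrist','w2')
```

```text
(array([  0.0094, 140.3077, 591.788 ,  25.2023, 416.9925, 335.6619,
        11.5004]), array([[ 0.0009, -0.0002,  0.0001],
       [ 0.0008,  0.0002, -0.0004],
       [-0.0001,  0.0004,  0.0005],
       [-0.0009,  0.0004, -0.0001]]))
[ 0.5924  0.1101  0.0087  0.0004 -0.0002  0.0003]
```

View pics/w2.png

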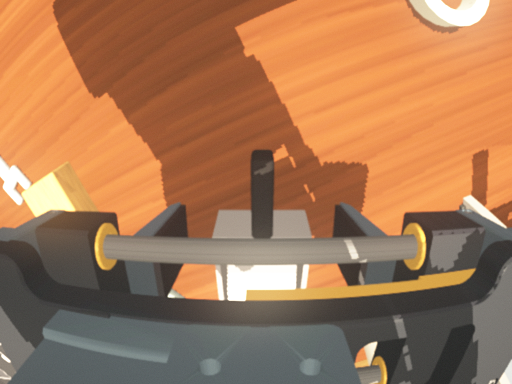

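The kinematic model now fits. The wrist view shows the handle at (262,195), midway between the fingers (mid about 260). Descending and closing.

Emit:
send_rows([
  [[0.3,0.055,0.009,0,0,0],[0.5,0.09,0.009,0,0,0],[0.59,0.11,0.009,0,0,0],[0.59,0.11,0.009,0,0,0],[0.59,0.11,0.009,0,0,0]],
])

```text
time_s: 4.12
ee_pos: [512.8, -20.4, 14.4]
ee_rot: [-90.1, 77.8, -24.5]
force: [0.8, -0.3, -0.4]
gripper_width: 91.1
```

Emit:
send_rows([
  [[0,0,0,0,0,0],[0,0,0,0,0,0],[0,0,0,0,0,0],[0,0,0,0,0,0],[0,0,0,0,0,0],[0,0,0,0,0,0]],
], jaw=1, force=45)

```text
time_s: 4.88
ee_pos: [512.4, -20.5, 13.7]
ee_rot: [-90.2, 77.9, -24.7]
force: [-0.4, 0.8, -0.2]
gripper_width: 34.1
```

Run:
```python
from plan import *
np.set_printoptions(suppress=True,precision=4)
snap('top','t1');crop('t1',235,100,335,200,6,'c5')
s=env.state();print(s['gripper_width'],s['force'],s['ee_pos'],s['ee_rot'])
p=cur(); 
print(delta(*scoop2tool([568,-46,50],-24.5),*scoop2tool([568,-46,0],-24.5)))
```

```text
30.31651060701038 [-1.0106 -0.6288 -1.0473] [512.3643 -20.5364  13.6776] [-90.2424  77.9291 -24.6595]
[-0.4891 -0.104  -0.      0.      0.      0.    ]
```

View pics/c5.png

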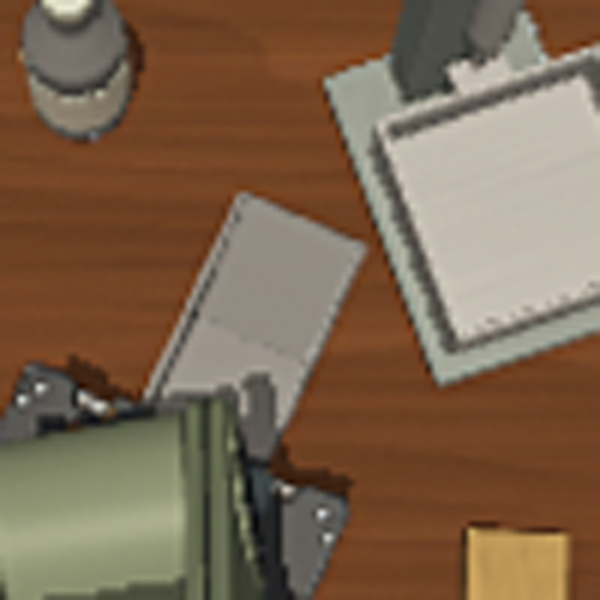

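Fingers are still closing (30 mm). The scoop's nose is at (245–365, 195–245) in the crop and hasn't moved. A few more rows.

Emit:
send_rows([
  [[0,0,0,0,0,0],[0,0,0,0,0,0],[0,0,0,0,0,0],[0,0,0,0,0,0],[0,0,0,0,0,0]],
])

```text
time_s: 5.55
ee_pos: [512.4, -20.5, 13.7]
ee_rot: [-90.2, 77.9, -24.6]
force: [0.9, 0.4, -0.5]
gripper_width: 16.0
```

```bash
python3 - <<'E'
from plan import *
np.set_printoptions(suppress=True,precision=2)
p,r=cur();print(p,env.state()['gripper_width'])
# scoop pose in tool frame, assumed scoop at (568,-46,0) yaw -24.5
S=R.from_euler('z',-24.5,degrees=True)
T=r.inv().apply(np.array([568,-46,0])-p); Q=(r.inv()*S)
np.savez('grip.npz',t=T,q=Q.as_quat()); print(T)
E
cat >> plan.py <<'E'
try:
    g=np.load('grip.npz'); GT=g['t']; GQ=R.from_quat(g['q'])
except Exception: pass
def s2t(o,yaw,th=0):
    S=R.from_euler('xyz',[0,th,yaw],degrees=True); r=S*GQ.inv(); return np.array(o)-r.apply(GT), r
def scoop_now():
    p,r=cur(); S=r*GQ; return p+r.apply(GT),S.as_euler('xyz',degrees=True)
E
```

```text
[512.38 -20.5   13.7 ] 15.978533577812794
[ 26.2  -56.96  -0.21]
```

Run:
```python
from plan import *
np.set_printoptions(suppress=True,precision=3)
a=s2t([568,-46,0],-24.5)
b=s2t([530,-20,55],-24.5); print(delta(*b)); 
A=np.array([530,-20,55.]);B=ch(-180,0,50)
prev=b
for f in(1/3,2/3,1):
    n=s2t(A+f*(B-A),-24.5+f*(CY+24.5)); print(f,delta(*n,*prev), ik(k,*n,env.state()['qpos'])[0]); prev=n
```

```text
[-0.633  0.328  0.079 -0.    -0.    -0.   ]
0.3333333333333333 [-0.117  0.625  0.618 -0.017 -0.004 -0.   ] [ 14.705  12.338 124.879 -12.092  33.23  -47.374]
0.6666666666666666 [-0.101  0.551  0.682 -0.017 -0.004 -0.   ] [ 26.812  12.306 125.287 -13.793  33.78  -40.002]
1 [-0.084  0.471  0.737 -0.017 -0.004 -0.   ] [ 38.454  13.674 123.591 -14.905  35.033 -33.677]
```

Emit:
send_rows([
  [[-0.2,0,0,0,0,0],[-0.4,0.1,0.03,0,0,0],[-0.63,0.33,0.08,0,0,0],[-0.63,0.33,0.08,0,0,0]],
])

```text
time_s: 6.05
ee_pos: [473.3, 6.1, 69.1]
ee_rot: [-90.2, 77.9, -24.5]
force: [0.8, 2.0, -1.3]
gripper_width: 16.1
```

Emit:
send_rows([
  [[-0.04,0.21,0.2,-0.006,-0.0015,0],[-0.08,0.42,0.41,-0.011,-0.003,0],[-0.117,0.625,0.618,-0.017,-0.004,0]],
])

```text
time_s: 6.42
ee_pos: [442.0, 88.6, 66.1]
ee_rot: [-89.7, 77.9, -17.8]
force: [0.8, -0.6, -1.2]
gripper_width: 15.8
```

Emit:
send_rows([
  [[-0.03,0.18,0.22,-0.006,-0.0015,0],[-0.07,0.37,0.45,-0.011,-0.003,0],[-0.101,0.55,0.682,-0.017,-0.004,0]],
])

```text
time_s: 6.8
ee_pos: [410.1, 171.0, 64.6]
ee_rot: [-89.1, 77.9, -10.9]
force: [1.1, 0.0, -0.3]
gripper_width: 15.6
```

Emit:
send_rows([
  [[-0.03,0.16,0.25,-0.006,-0.0015,0],[-0.06,0.31,0.49,-0.011,-0.003,0],[-0.084,0.47,0.737,-0.017,-0.004,0],[-0.084,0.47,0.737,-0.017,-0.004,0]],
])

```text
time_s: 7.3
ee_pos: [378.7, 253.6, 63.3]
ee_rot: [-88.5, 77.9, -3.9]
force: [1.0, 0.3, -1.6]
gripper_width: 15.9
```

Run:
```python
from plan import *
np.set_printoptions(suppress=True,precision=3)
print(scoop_now(),ch(-180,0,50)); snap('top','t2');snap('scene','s2')
crop('t2',110,90,270,250,4,'c6')
print(delta(*s2t(ch(-76,0,50),CY)))
```

```text
(array([439.563, 247.662,  49.592]), array([ 0.371, -0.034, -5.495])) [440.087 245.752  50.   ]
[ 0.215 -1.024 -0.006  0.002  0.001  0.   ]
```

View pics/c6.png

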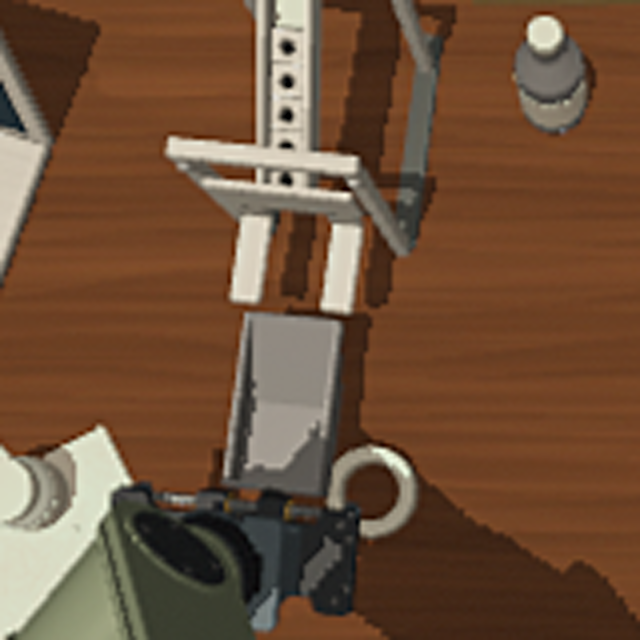

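View pics/s2.png

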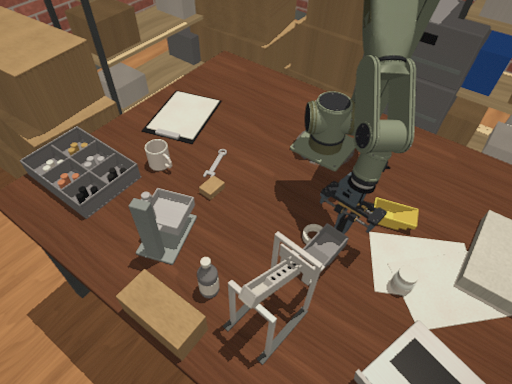

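Run:
```python
from plan import *
np.set_printoptions(suppress=True,precision=3)
o,e=scoop_now(); S=R.from_euler('xyz',e,degrees=True)
m=plane('t2',[(110+x/4-.4,90+y/4-.4) for x,y in((246,313),(343,319),(324,494),(222,486))],o[2]+42)
print(m); print(np.array([o+S.apply(v) for v in([101,38,42],[101,-38,42],[-36,-38,42],[-36,38,42])]))
```

```text
[[543.712 275.634  91.569]
 [539.011 198.24   91.569]
 [400.938 208.922  91.569]
 [406.693 289.09   91.569]]
[[543.724 273.535  91.786]
 [536.263 197.904  91.367]
 [399.925 211.352  91.356]
 [407.385 286.984  91.775]]
```

Emit:
send_rows([
  [[0.05,-0.25,0,0.002,0.001,0],[0.105,-0.5,0,0.002,0.001,0],[0.16,-0.75,-0.006,0.002,0.001,0],[0.215,-1.0,-0.006,0.002,0.001,0],[0.215,-1.0,-0.006,0.002,0.001,0]],
])

```text
time_s: 8.02
ee_pos: [482.1, 240.6, 63.6]
ee_rot: [-89.3, 77.8, -5.9]
force: [0.4, -0.8, -1.1]
gripper_width: 15.8
```

Run:
```python
from plan import *
np.set_printoptions(suppress=True,precision=3)
print(scoop_now(),ch(-76,0,50)); snap('scene','s3');crop('s3',230,220,350,340,5,'c7')
for z in (70,108,112):print(z,delta(*s2t(ch(-76,0,z),CY)))
```

```text
(array([542.923, 233.426,  49.98 ]), array([ 0.189, -0.077, -6.611])) [543.459 234.34   50.   ]
70 [-0.196 -0.062  0.011 -0.001  0.    -0.   ]
108 [-0.567 -0.142  0.011 -0.001  0.    -0.   ]
112 [-0.606 -0.15   0.011 -0.001  0.    -0.   ]
```

View pics/c7.png

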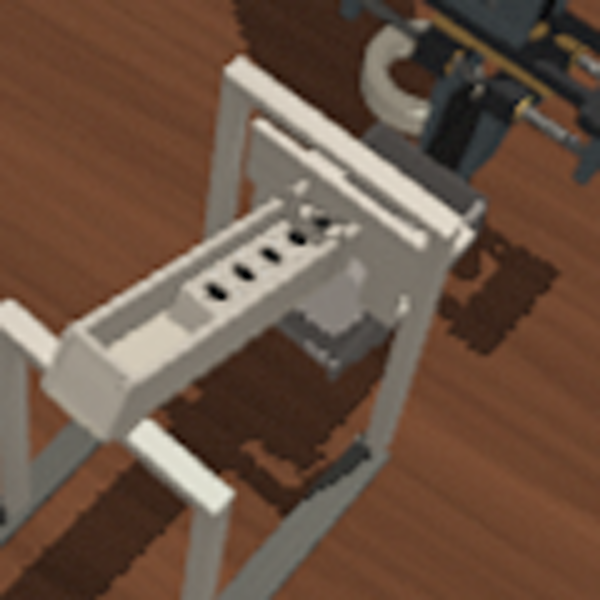

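The nose is under the trough at about (330,370) in the crop and centred. Raising to lift the shutter by about 40 mm.

Emit:
send_rows([
  [[-0.1,-0.03,0.011,0,0,0],[-0.2,-0.06,0.011,0,0,0],[-0.3,-0.085,0.011,0,0,0],[-0.4,-0.105,0.011,0,0,0],[-0.5,-0.125,0.011,0,0,0],[-0.57,-0.142,0.011,0,0,0],[-0.57,-0.142,0.011,0,0,0],[-0.57,-0.142,0.011,0,0,0]],
])

```text
time_s: 9.07
ee_pos: [482.0, 242.3, 122.0]
ee_rot: [-89.5, 77.9, -5.9]
force: [-0.5, 0.4, -4.2]
gripper_width: 16.1
```

Run:
```python
from plan import *
np.set_printoptions(suppress=True,precision=3)
print(scoop_now(),ch(-76,0,108),env.state()['force']); snap('scene','s4');crop('s4',230,210,350,330,5,'c8');snap('top','t4');crop('t4',130,60,250,180,5,'c9')
```

```text
(array([542.743, 235.404, 108.291]), array([ 0.143,  0.006, -6.42 ])) [543.459 234.34  108.   ] [-0.48   0.38  -4.171]
```

View pics/c8.png

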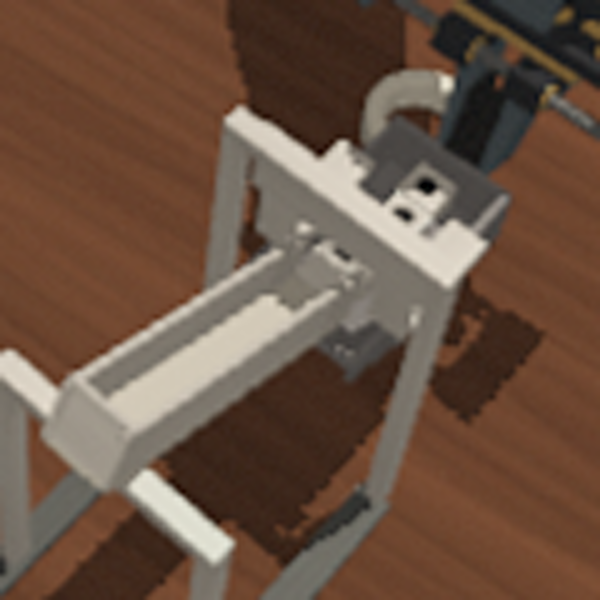

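View pics/c9.png

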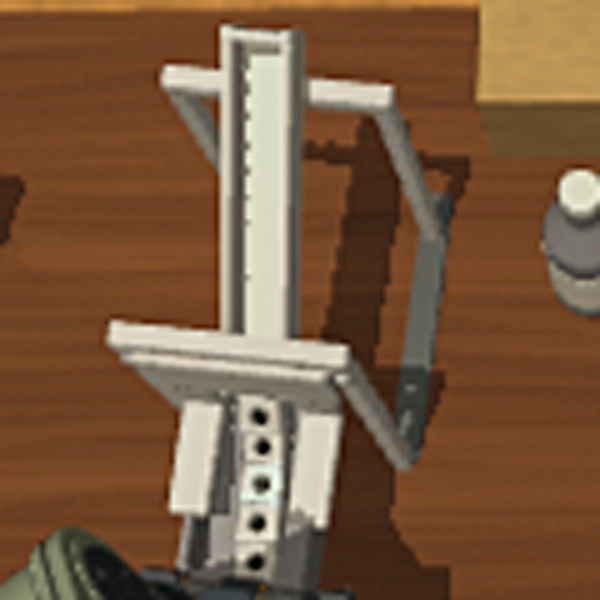

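Emit:
send_rows([
  [[0,0,0,0,0,0],[0,0,0,0,0,0],[0,0,0,0,0,0]],
])

```text
time_s: 9.55
ee_pos: [482.2, 242.4, 122.4]
ee_rot: [-89.4, 77.9, -5.8]
force: [-0.2, -0.3, -3.0]
gripper_width: 15.7
```

Run:
```python
from plan import *
P=world('t4')
for v in range(136,180,2): print(v,[int(P[v,u,2]) for u in range(176,192,2)])
snap('scene','s5');crop('s5',260,220,340,300,8,'c10');snap('top','t5');crop('t5',150,120,210,190,8,'c11')
```

```text
136 [211, 213, 218, 219, 220, 220, 223, 228]
138 [188, 191, 192, 193, 195, 200, 202, 202]
140 [137, 170, 168, 171, 174, 158, 136, 184]
142 [135, 166, 166, 167, 165, 154, 134, 156]
144 [129, 159, 163, 161, 162, 154, 131, 154]
146 [126, 128, 148, 155, 155, 147, 125, 156]
148 [123, 123, 148, 147, 141, 143, 125, 160]
150 [116, 122, 137, 141, 145, 138, 120, 158]
152 [118, 117, 138, 141, 141, 134, 117, 156]
154 [113, 135, 137, 137, 136, 132, 116, 154]
156 [112, 134, 136, 136, 138, 132, 158, 157]
158 [114, 134, 133, 137, 132, 125, 159, 154]
160 [113, 132, 133, 133, 134, 121, 158, 156]
162 [116, 135, 138, 136, 131, 120, 159, 155]
164 [111, 133, 132, 133, 132, 116, 157, 156]
166 [110, 132, 132, 132, 133, 113, 111, 149]
168 [113, 133, 128, 131, 134, 110, 109, 146]
170 [112, 133, 136, 138, 134, 115, 112, 151]
172 [116, 133, 136, 133, 133, 110, 110, 149]
174 [113, 131, 134, 133, 130, 114, 112, 151]
176 [233, 229, 229, 221, 150, 153, 151, 147]
178 [306, 305, 232, 224, 223, 223, 221, 134]
```

View pics/c10.png

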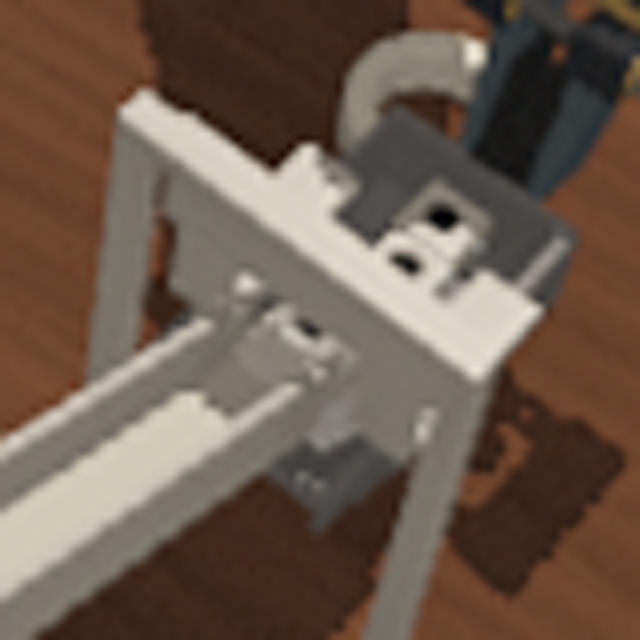

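View pics/c11.png

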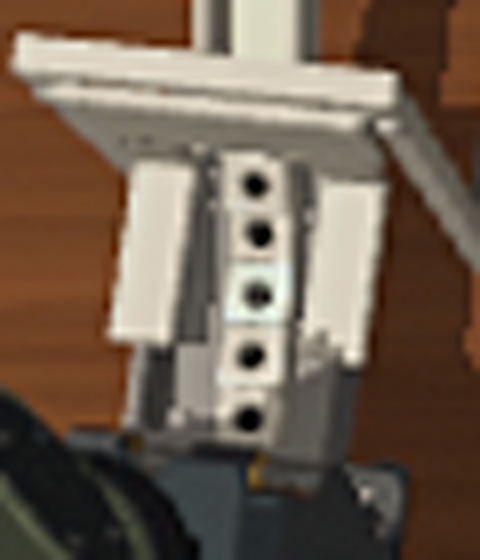

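Run:
```python
from plan import *
np.set_printoptions(suppress=True,precision=3)
m=plane('t5',[(150+253/8,120+185/8)],166);c=np.array([*CH,0]);print(Rz(-CY).apply(m[0]-c))
m=plane('t5',[(150+260/8,120+233/8)],145);print(Rz(-CY).apply(m[0]-c))
for z in(108,78,65):print(delta(*s2t(ch(-76,0,z),CY)))
```

```text
[-14.88   -1.328 166.   ]
[-28.028  -0.852 145.   ]
[ 0.009 -0.003 -0.012 -0.     0.     0.   ]
[ 0.302  0.06  -0.013 -0.     0.     0.   ]
[ 0.429  0.087 -0.013 -0.     0.     0.   ]
```

Emit:
send_rows([
  [[0.15,0.03,-0.01,0,0,0],[0.3,0.06,-0.01,0,0,0],[0.3,0.06,-0.01,0,0,0],[0.3,0.06,-0.01,0,0,0]],
])

```text
time_s: 10.15
ee_pos: [483.1, 241.8, 92.5]
ee_rot: [-89.2, 77.8, -5.6]
force: [0.3, -0.9, -3.6]
gripper_width: 15.8
```

Run:
```python
from plan import *
np.set_printoptions(suppress=True,precision=3)
print(scoop_now(),env.state()['force'])
snap('scene','s6');crop('s6',260,220,340,300,8,'c12');snap('top','t6');crop('t6',150,120,210,190,8,'c13')
```

```text
(array([543.879, 234.837,  78.853]), array([ 0.208, -0.092, -6.421])) [ 0.333 -0.858 -3.619]
```

View pics/c12.png

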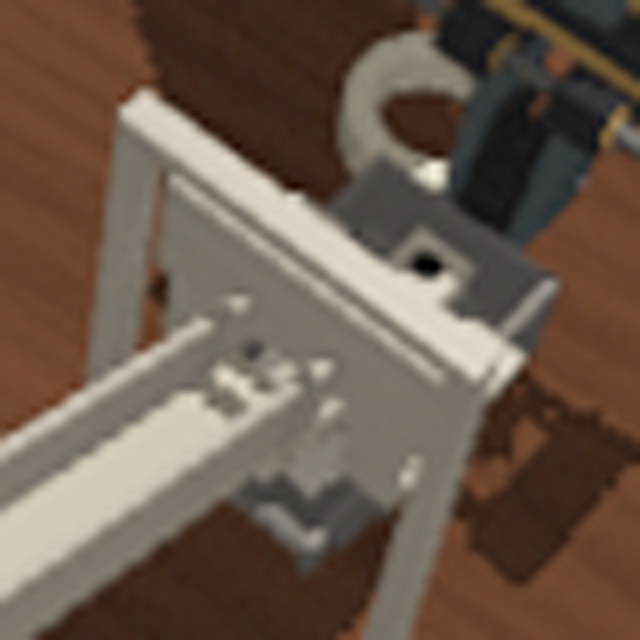

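View pics/c13.png

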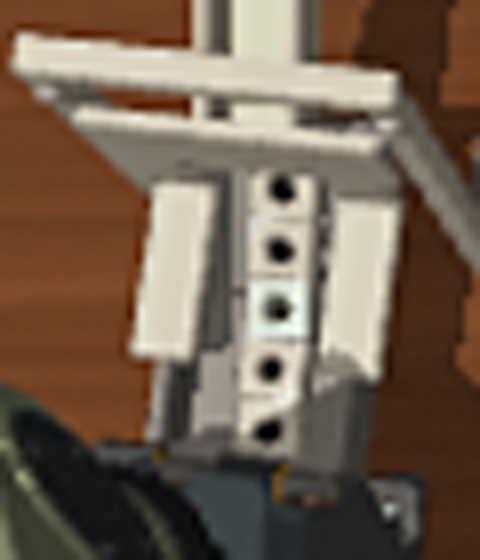

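Run:
```python
from plan import *
P=world('t6')
for v in range(136,178,2): print(v,[int(P[v,u,2]) for u in range(174,196,2)])
for n in(1,): pass
```

```text
136 [208, 209, 209, 208, 207, 207, 211, 208, 213, 120, 118]
138 [184, 187, 191, 195, 193, 199, 202, 203, 203, 207, 211]
140 [164, 164, 167, 170, 173, 173, 178, 179, 181, 184, 185]
142 [139, 127, 109, 106, 129, 124, 129, 129, 155, 160, 164]
144 [127, 126, 106, 109, 125, 127, 124, 126, 109, 133, 136]
146 [126, 122, 100, 97, 122, 120, 124, 122, 104, 129, 129]
148 [123, 97, 95, 97, 119, 118, 115, 119, 99, 128, 125]
150 [129, 90, 96, 97, 118, 116, 119, 114, 93, 127, 128]
152 [132, 92, 89, 92, 114, 114, 113, 107, 94, 130, 129]
154 [126, 88, 88, 86, 110, 108, 109, 114, 93, 128, 126]
156 [129, 86, 85, 82, 105, 105, 105, 106, 87, 127, 131]
158 [124, 83, 84, 85, 102, 104, 109, 103, 80, 127, 128]
160 [122, 83, 85, 104, 106, 107, 106, 95, 131, 125, 132]
162 [89, 86, 85, 106, 106, 104, 102, 91, 126, 126, 128]
164 [85, 81, 83, 103, 101, 104, 100, 93, 127, 127, 126]
166 [85, 86, 84, 102, 100, 105, 105, 88, 126, 130, 128]
168 [83, 84, 85, 105, 107, 105, 107, 85, 83, 82, 113]
170 [82, 85, 83, 104, 101, 104, 103, 80, 85, 120, 107]
172 [85, 81, 83, 102, 104, 106, 105, 87, 82, 123, 103]
174 [84, 82, 80, 107, 106, 105, 105, 83, 84, 122, 102]
176 [121, 122, 188, 124, 102, 104, 105, 82, 86, 124, 92]
```

Run:
```python
from plan import *
np.set_printoptions(suppress=True,precision=3)
o,e=scoop_now();S=R.from_euler('xyz',e,degrees=True)
for (u,v),z in(((282,190),124),((280,250),115),((277,310),104),((270,368),104),((268,430),104)):
    m=plane('t6',[(150+u/8-.4,120+v/8-.4)],z)[0]; print(S.inv().apply(m-o))
a=s2t(ch(-76,0,50),CY);print(delta(*a))
print(delta(*s2t(ch(-175,0,52),CY),*a))
```

```text
[71.199 -0.067 44.754]
[49.522 -0.4   35.799]
[27.916  0.147 24.84 ]
[ 4.699 -0.492 24.889]
[-19.736  -3.311  24.949]
[ 0.282  0.065 -0.008 -0.001  0.001  0.   ]
[-0.227  0.964  0.001  0.     0.     0.   ]
```

Emit:
send_rows([
  [[0.1,0.02,0,0,0,0],[0.2,0.04,0,0,0,0],[0.28,0.06,0,0,0,0],[0.28,0.06,0,0,0,0]],
])

```text
time_s: 10.75
ee_pos: [482.1, 241.3, 62.2]
ee_rot: [-89.7, 78.0, -6.1]
force: [-0.3, -0.4, -2.7]
gripper_width: 15.7
```

Run:
```python
from plan import *
np.set_printoptions(suppress=True,precision=3)
print(scoop_now(),env.state()['force'])
snap('scene','s7');crop('s7',260,220,340,300,8,'c14');snap('top','t7');crop('t7',150,120,210,190,8,'c15')
print(delta(*s2t(ch(-170,0,52),CY)))
```

```text
(array([542.827, 234.326,  48.451]), array([ 0.105,  0.053, -6.42 ])) [-0.306 -0.423 -2.728]
[-0.222  0.915 -0.006 -0.     0.     0.   ]
```

View pics/c14.png

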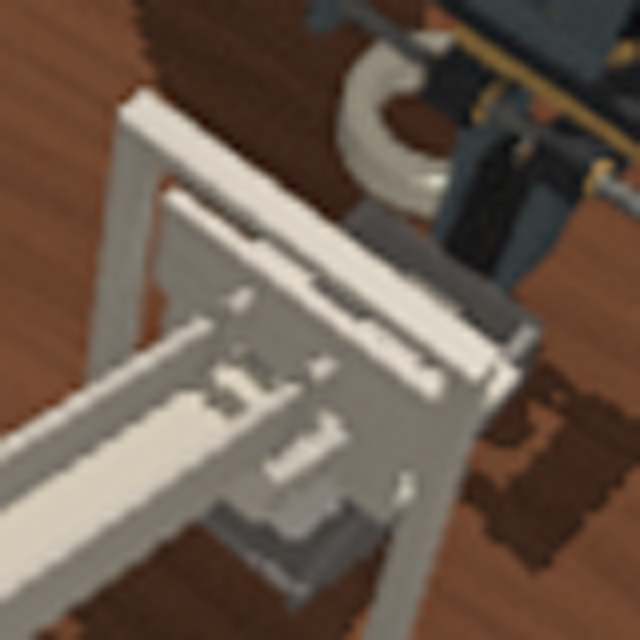

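View pics/c15.png

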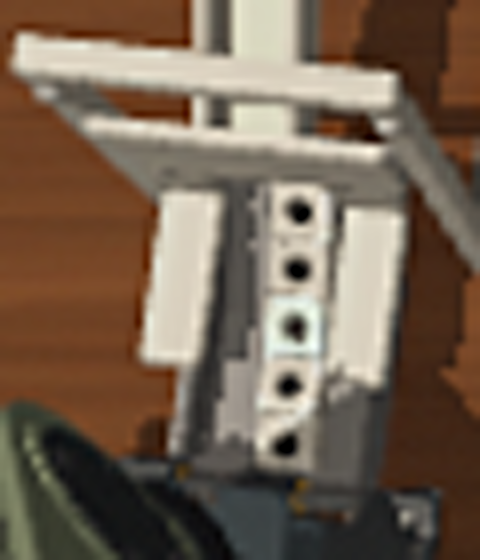

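All five are in the scoop (scoop x about -20 to 71 mm) and the shutter is closed. Backing out gently.

Emit:
send_rows([
  [[0,0.04,0,0,0,0],[-0.02,0.12,0,0,0,0],[-0.05,0.23,0,0,0,0],[-0.085,0.36,0,0,0,0],[-0.12,0.5,0,0,0,0],[-0.15,0.63,0,0,0,0],[-0.18,0.75,0,0,0,0],[-0.2,0.84,-0.006,0,0,0],[-0.22,0.89,-0.006,0,0,0],[-0.222,0.915,-0.006,0,0,0],[-0.222,0.915,-0.006,0,0,0]],
])

```text
time_s: 12.22
ee_pos: [389.2, 251.5, 65.8]
ee_rot: [-89.4, 77.9, -5.7]
force: [-0.4, 0.4, -2.3]
gripper_width: 15.7
```

Run:
```python
from plan import *
np.set_printoptions(suppress=True,precision=3)
print(scoop_now(),env.state()['force'])
snap('top','t8');crop('t8',130,120,230,220,6,'c16')
# plan path to scale: scoop level nose-up 6, waypoints
A,_=scoop_now()
yaw=-5
n0=sc(-28,0,150)   # nose target, level
O=nose2o(n0,yaw,0); print('level over pan O',O)
way=[(A+[0,0,40],CY,-5),(np.array([440,150,110.]),-6,-5),(np.array([440,60,170.]),-6,-5),(np.array([450,-40,175]),-6,-5),(np.array([460,-130,175]),-5,-5),(np.array([470,-215,175]),-5,-5)]
prev=cur();q=env.state()['qpos']
for o,y,th in way:
    n=s2t(o,y,th); d=delta(*n,*prev); q,c=ik(k,*n,q); print(np.round(o),d,q.round(0),round(c,3)); prev=n
```

```text
(array([449.962, 244.56 ,  52.165]), array([ 0.184, -0.056, -6.418])) [-0.434  0.404 -2.316]
level over pan O [ 525.847 -200.128  108.   ]
[450. 245.  92.] [-0.341 -0.064 -0.    -0.001  0.    -0.014] [ 40.  10. 123. -21.  37. -28.] 0.0
[440. 150. 110.] [-0.169 -0.054 -0.954 -0.001 -0.    -0.   ] [ 29.   3. 128. -17.  36. -43.] 0.0
[440.  60. 170.] [-0.545 -0.265 -0.896  0.     0.     0.   ] [ 13.  -6. 126.  -8.  44. -66.] 0.0
[450 -40 175] [ 0.013 -0.208 -0.984  0.     0.     0.   ] [ -7.  -6. 125.   0.  44. -91.] 0.0
[ 460 -130  175] [ 0.057 -0.184 -0.896 -0.003 -0.001 -0.   ] [ -23.   -3.  122.    7.   44. -113.] 0.0
[ 470 -215  175] [ 0.051 -0.165 -0.838  0.     0.     0.   ] [ -35.    2.  118.   12.   46. -127.] 0.0
```

View pics/c16.png

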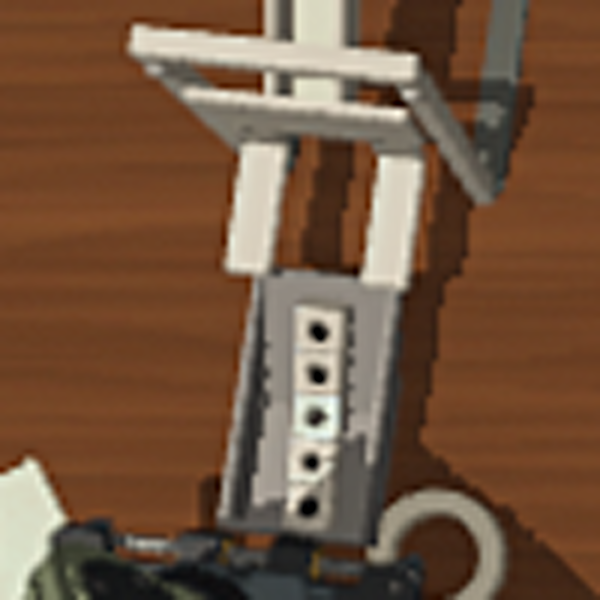

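Run:
```python
from plan import *
np.set_printoptions(suppress=True,precision=3)
A=ch(-197,0,60)
way=[(A,CY,-5),(A+[0,-15,60],-6,-5),(np.array([430,145,150.]),-6,-5),(np.array([435,50,175.]),-6,-5),(np.array([445,-45,175]),-6,-5),(np.array([455,-135,175]),-5,-5),(np.array([470,-215,175]),-5,-5)]
prev=cur();q=env.state()['qpos']
for o,y,th in way:
    n=s2t(o,y,th); d=delta(*n,*prev); q,c=ik(k,*n,q); print(np.round(o),d,q.round(0),round(c,3)); prev=n
```

```text
[423. 248.  60.] [-0.084  0.269 -0.    -0.001  0.    -0.014] [ 43.  12. 127. -25.  32. -20.] 0.0
[423. 233. 120.] [-0.569 -0.192 -0.153 -0.001 -0.    -0.   ] [ 42.   5. 124. -19.  41. -29.] 0.0
[430. 145. 150.] [-0.24  -0.239 -0.865  0.     0.     0.   ] [ 29.  -2. 125. -14.  43. -46.] 0.0
[435.  50. 175.] [-0.195 -0.214 -0.94   0.     0.     0.   ] [ 11.  -7. 126.  -7.  45. -68.] 0.0
[445 -45 175] [ 0.059 -0.189 -0.935  0.     0.     0.   ] [ -8.  -6. 125.   1.  44. -92.] 0.0
[ 455 -135  175] [ 0.057 -0.184 -0.896 -0.003 -0.001 -0.   ] [ -24.   -3.  123.    8.   45. -114.] 0.0
[ 470 -215  175] [ 0.065 -0.208 -0.784  0.     0.     0.   ] [ -35.    2.  118.   12.   46. -127.] 0.0
```

Emit:
send_rows([
  [[-0.01,0.05,0,0,0,-0.004],[-0.03,0.12,0,0,0,-0.007],[-0.06,0.2,0,0,0,-0.011],[-0.08,0.25,0,-0.001,0,-0.014],[-0.084,0.269,0,-0.001,0,-0.014]],
])

```text
time_s: 12.9
ee_pos: [360.9, 254.6, 68.3]
ee_rot: [-89.9, 72.9, -5.8]
force: [0.5, 0.8, -2.5]
gripper_width: 15.8
```

Emit:
send_rows([
  [[-0.1,-0.03,0,0,0,0],[-0.25,-0.08,-0.05,0,0,0],[-0.42,-0.14,-0.1,0,0,0],[-0.57,-0.19,-0.15,-0.001,0,0]],
])

```text
time_s: 13.4
ee_pos: [361.6, 239.6, 129.9]
ee_rot: [-90.0, 72.8, -5.6]
force: [-0.6, 0.9, -2.7]
gripper_width: 16.0
```

Emit:
send_rows([
  [[-0.05,-0.05,-0.15,0,0,0],[-0.1,-0.1,-0.35,0,0,0],[-0.17,-0.17,-0.6,0,0,0],[-0.24,-0.24,-0.86,0,0,0]],
])

```text
time_s: 13.9
ee_pos: [368.6, 151.6, 159.6]
ee_rot: [-90.1, 72.8, -5.7]
force: [0.4, -0.7, -2.8]
gripper_width: 15.6
```

Emit:
send_rows([
  [[-0.05,-0.05,-0.23,0,0,0],[-0.1,-0.1,-0.47,0,0,0],[-0.15,-0.16,-0.7,0,0,0],[-0.195,-0.214,-0.94,0,0,0]],
])

```text
time_s: 14.4
ee_pos: [373.8, 56.4, 184.6]
ee_rot: [-90.2, 72.8, -5.8]
force: [-0.1, 1.0, -2.9]
gripper_width: 15.9
```

Emit:
send_rows([
  [[0.01,-0.05,-0.23,0,0,0],[0.03,-0.09,-0.47,0,0,0],[0.045,-0.14,-0.7,0,0,0],[0.059,-0.19,-0.935,0,0,0]],
])

```text
time_s: 14.9
ee_pos: [384.2, -38.7, 184.4]
ee_rot: [-90.2, 72.8, -5.9]
force: [0.1, -0.5, -2.7]
gripper_width: 15.7
```

Emit:
send_rows([
  [[0.01,-0.05,-0.23,0,0,0],[0.03,-0.09,-0.47,0,0,0],[0.045,-0.14,-0.7,-0.003,-0.001,0],[0.057,-0.184,-0.896,-0.003,-0.001,0]],
])

```text
time_s: 15.4
ee_pos: [394.6, -130.1, 184.5]
ee_rot: [-90.2, 72.8, -4.7]
force: [0.1, -0.3, -2.5]
gripper_width: 15.7
```

Emit:
send_rows([
  [[0.02,-0.05,-0.22,0,0,0],[0.035,-0.1,-0.42,0,0,0],[0.05,-0.15,-0.58,0,0,0],[0.06,-0.19,-0.7,0,0,0],[0.065,-0.208,-0.784,0,0,0],[0.065,-0.208,-0.784,0,0,0]],
])

```text
time_s: 16.15
ee_pos: [410.1, -209.0, 183.8]
ee_rot: [-90.1, 72.8, -4.7]
force: [-0.7, -0.1, -3.0]
gripper_width: 15.9
```

Run:
```python
from plan import *
np.set_printoptions(suppress=True,precision=3)
print(scoop_now(),env.state()['force'],env.state()['qpos'])
snap('top','t9');crop('t9',235,80,375,220,5,'c17')
snap('scene','s9');crop('s9',110,130,270,290,4,'c18')
```

```text
(array([ 472.003, -214.098,  175.56 ]), array([ 0.016, -5.076, -4.614])) [-0.737 -0.126 -3.02 ] [ -34.609    1.923  117.571   11.78    46.145 -127.186]
```

View pics/c17.png

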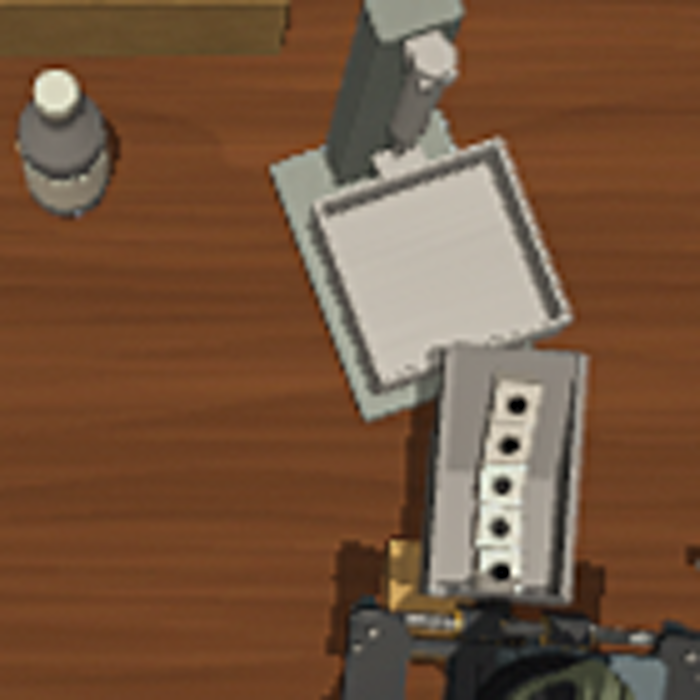

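View pics/c18.png

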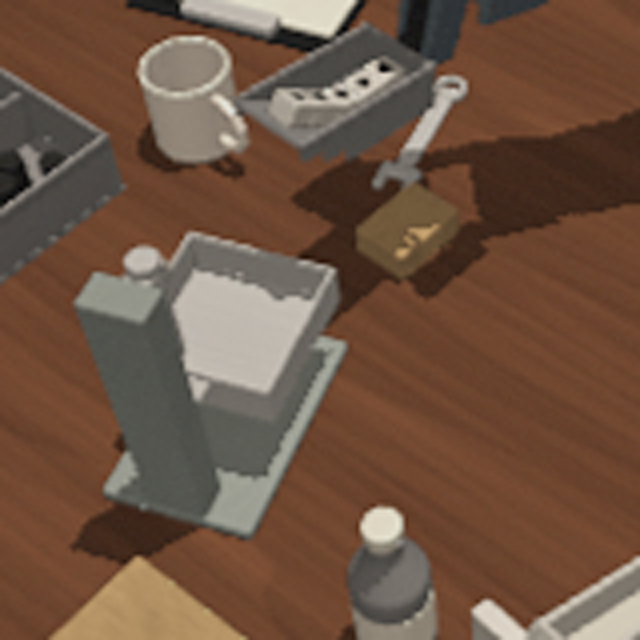

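```bash
cat > tip.py <<'E'
from plan import *
np.set_printoptions(suppress=True,precision=3,linewidth=150)
def nose_now():
    o,e=scoop_now(); return o+R.from_euler('xyz',e,degrees=True).apply([101,0,42])
def seq(keys,prev,q):
    start=prev;rows=[]
    for nx,ny,nz,yaw,th in keys:
        t=s2t(nose2o(sc(nx,ny,nz),yaw,th),yaw,th); rows.append(delta(*t,*start).tolist()); q,c=ik(k,*t,q)
    return rows,t,q,c
E
python3 - <<'E'
from tip import *
print(nose_now())
prev=cur();q=env.state()['qpos']
lin=lambda a,b,n:[tuple(np.array(a)+(np.array(b)-np.array(a))*(i+1)/n) for i in range(n)]
s=np.r_[Rz(-SY).apply(nose_now()-[SC[0],SC[1],0])]; print(s)
K0=(s[0],s[1],s[2],-4.7,-5.)
K1=(-28,8,175,-5,0.);K2=(-27,8,160,-5,24.);K3=(-26,8,118,-5,38.);K4=(-25,8,114,-5,50.);K5=(-25,8,114,-5,66.)
for a,b,n in((K0,K1,8),(K1,K2,8),(K2,K3,8),(K3,K4,10),(K4,K5,8)):
    r,prev,q,c=seq(lin(a,b,n),prev,q)
    for x in r: print(x)
    print(q,c)
E
```

```text
[ 568.343 -221.008  226.06 ]
[-86.936   7.091 226.06 ]
[0.0614, -0.0464, 0.0344, 0.0004, 0.0002, 0.0019]
[0.1243, -0.093, 0.0654, 0.0005, 0.0003, 0.0036]
[0.1872, -0.1397, 0.0964, 0.0006, 0.0003, 0.0053]
[0.2501, -0.1866, 0.1275, 0.0007, 0.0003, 0.0071]
[0.313, -0.2338, 0.1585, 0.0008, 0.0003, 0.0088]
[0.376, -0.2811, 0.1895, 0.0009, 0.0004, 0.0106]
[0.439, -0.3286, 0.2206, 0.001, 0.0004, 0.0123]
[0.5019, -0.3763, 0.2516, 0.0011, 0.0004, 0.014]
[ -26.261    9.397  113.769    6.045   45.708 -115.149] 7.284929788292898e-25
[-0.0674, -0.0027, 0.0005, -0.0, -0.0, 0.0083]
[-0.1345, -0.0099, 0.0009, -0.0, -0.0, 0.0167]
[-0.2009, -0.0216, 0.0014, -0.0, -0.0, 0.025]
[-0.2664, -0.0378, 0.0018, -0.0, -0.0001, 0.0333]
[-0.3308, -0.0582, 0.0022, -0.0, -0.0001, 0.0417]
[-0.3939, -0.083, 0.0027, -0.0, -0.0001, 0.05]
[-0.4554, -0.1121, 0.0031, -0.0, -0.0001, 0.0583]
[-0.5151, -0.1453, 0.0035, -0.0, -0.0001, 0.0667]
[ -20.984   18.54    92.442   -3.336   80.501 -105.195] 3.3566327339993517e-28
[0.0009, -0.0146, 0.0005, -0.0, -0.0, 0.0049]
[0.0019, -0.0308, 0.001, -0.0, -0.0, 0.0097]
[0.0031, -0.0485
[... 648 characters left out ...]
0.0, -0.0, 0.0233]
[-0.2479, -0.0541, 0.003, -0.0, -0.0, 0.0267]
[-0.2784, -0.064, 0.0034, -0.0, -0.0, 0.03]
[-0.3087, -0.0747, 0.0037, -0.0, -0.0001, 0.0333]
[ -17.224   35.334   70.534   -8.056  111.224 -102.721] 6.966160388565808e-21
[-0.0574, -0.0032, -0.0, -0.0, -0.0, 0.0056]
[-0.1146, -0.0084, -0.0001, -0.0, -0.0, 0.0111]
[-0.1716, -0.0156, -0.0001, -0.0, -0.0, 0.0167]
[-0.2284, -0.0247, -0.0002, -0.0, -0.0, 0.0222]
[-0.2847, -0.0359, -0.0002, -0.0, -0.0, 0.0278]
[-0.3407, -0.049, -0.0003, -0.0, -0.0001, 0.0333]
[-0.3961, -0.064, -0.0003, -0.0, -0.0001, 0.0389]
[-0.451, -0.081, -0.0004, -0.0, -0.0001, 0.0444]
[ -15.782   46.37    54.067  -11.851  132.382 -104.539] 1.673736561058705e-26
```

Emit:
send_rows([
  [[0.06,-0.045,0.03,0,0,0.002],[0.125,-0.093,0.065,0,0,0.0036],[0.19,-0.14,0.096,0.0005,0,0.005],[0.25,-0.187,0.127,0.0007,0,0.007],[0.313,-0.234,0.158,0.0008,0,0.009],[0.376,-0.281,0.19,0.001,0,0.0106],[0.44,-0.33,0.22,0.001,0,0.0123],[0.5,-0.376,0.25,0.001,0,0.014],[0.5,-0.376,0.25,0.001,0,0.014]],
])

```text
time_s: 17.38
ee_pos: [463.0, -187.5, 146.6]
ee_rot: [-89.7, 77.9, -4.5]
force: [0.1, -0.7, -2.5]
gripper_width: 16.0
```

Emit:
send_rows([
  [[-0.067,-0.003,0,0,0,0.0083],[-0.1345,-0.01,0,0,0,0.0167],[-0.2,-0.022,0,0,0,0.025],[-0.266,-0.038,0,0,0,0.0333],[-0.33,-0.058,0,0,0,0.0417],[-0.394,-0.083,0,0,0,0.05],[-0.455,-0.112,0.003,0,0,0.0583],[-0.515,-0.145,0.003,0,0,0.0667],[-0.515,-0.145,0.003,0,0,0.0667]],
])

```text
time_s: 18.5
ee_pos: [467.1, -188.0, 200.4]
ee_rot: [89.8, 78.2, 175.0]
force: [-0.2, 0.4, -2.8]
gripper_width: 16.2
```

Run:
```python
from tip import *
print(nose_now(),scoop_now(),Rz(-SY).apply(nose_now()-[SC[0],SC[1],0]))
snap('top','t10');crop('t10',235,80,375,220,5,'c19')
snap('scene','s10');crop('s10',110,130,270,290,4,'c20')
```

```text
[ 626.323 -201.914  160.679] (array([ 517.371, -192.495,  163.097]), array([ 0.048, 23.847, -4.922])) [-25.894   6.695 160.679]
```

View pics/c19.png

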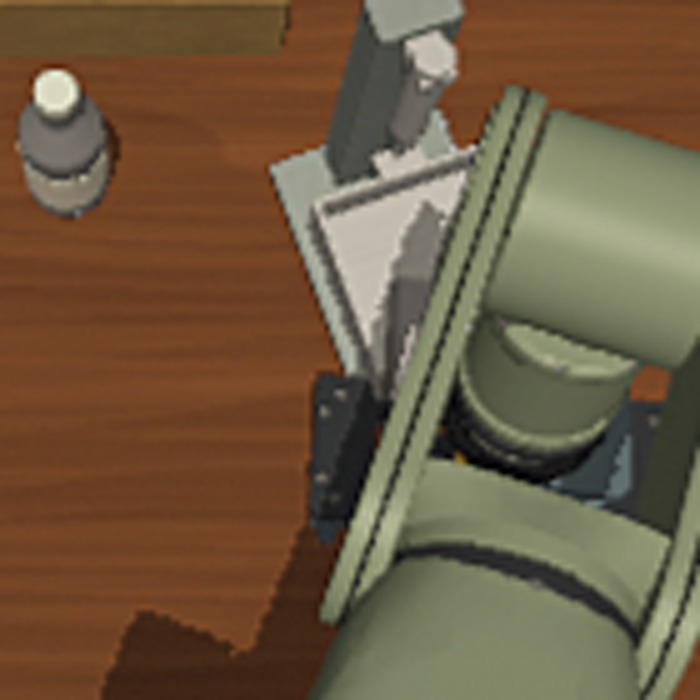

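View pics/c20.png

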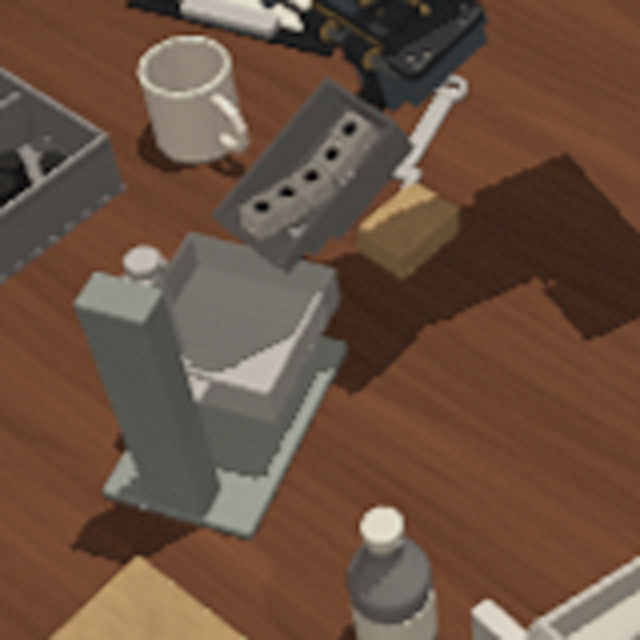

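Emit:
send_rows([
  [[0.001,-0.015,0,0,0,0.0049],[0.002,-0.031,0,0,0,0.0097],[0.003,-0.0485,0,0,0,0.0146],[0.0045,-0.068,0,0,0,0.0194],[0.006,-0.0885,0.002,0,0,0.0243],[0.008,-0.111,0.003,0,0,0.0292],[0.01,-0.1345,0.003,0,0,0.034],[0.013,-0.16,0.004,0,0,0.0389]],
])

```text
time_s: 19.6
ee_pos: [481.5, -188.7, 195.8]
ee_rot: [89.9, 64.0, 175.0]
force: [0.0, 0.0, -2.8]
gripper_width: 15.7
```

Emit:
send_rows([
  [[-0.031,-0.004,0,0,0,0.0033],[-0.062,-0.009,0,0,0,0.0067],[-0.094,-0.015,0,0,0,0.01],[-0.125,-0.021,0,0,0,0.0133],[-0.156,-0.028,0,0,0,0.0167],[-0.1865,-0.036,0,0,0,0.02],[-0.217,-0.045,0,0,0,0.0233],[-0.248,-0.054,0.003,0,0,0.0267],[-0.278,-0.064,0.003,0,0,0.03],[-0.309,-0.075,0.004,0,0,0.0333],[-0.309,-0.075,0.004,0,0,0.0333]],
])

```text
time_s: 20.98
ee_pos: [501.9, -190.0, 220.0]
ee_rot: [89.9, 52.1, 175.1]
force: [-0.7, 0.2, -2.0]
gripper_width: 15.6
```

Run:
```python
from tip import *
print(nose_now(),scoop_now(),Rz(-SY).apply(nose_now()-[SC[0],SC[1],0]))
snap('scene','s11');crop('s11',110,130,270,290,4,'c21')
```

```text
[ 627.349 -200.905  113.967] (array([ 530.607, -192.566,  164.331]), array([ 0.035, 49.994, -4.912])) [-24.6     7.324 113.967]
```

View pics/c21.png

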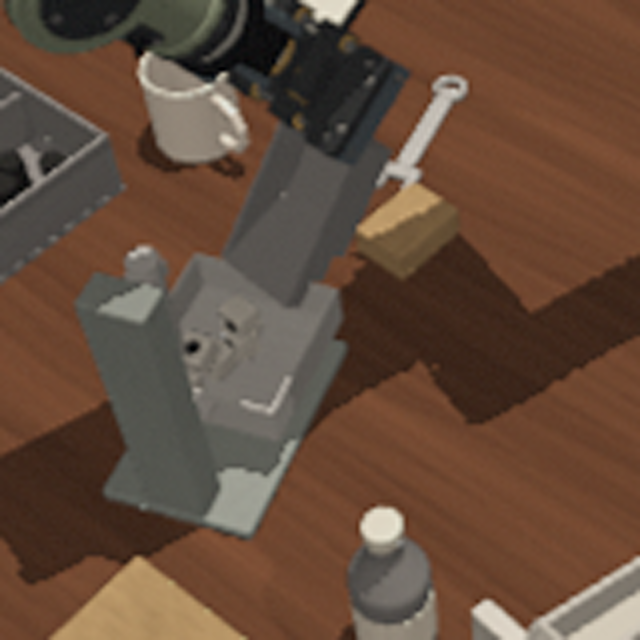

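Emit:
send_rows([
  [[-0.057,-0.003,0,0,0,0.0056],[-0.115,-0.008,0,0,0,0.0111],[-0.17,-0.016,0,0,0,0.0167],[-0.228,-0.025,0,0,0,0.0222],[-0.285,-0.036,0,0,0,0.0278],[-0.285,-0.036,0,0,0,0.0278]],
])

```text
time_s: 21.78
ee_pos: [522.1, -191.7, 240.0]
ee_rot: [89.9, 42.1, 175.1]
force: [-0.3, -0.9, -0.0]
gripper_width: 15.9
```

Run:
```python
from tip import *
prev=cur();q=env.state()['qpos']
lin=lambda a,b,n:[tuple(np.array(a)+(np.array(b)-np.array(a))*(i+1)/n) for i in range(n)]
snap('scene','s12');crop('s12',140,180,210,250,8,'c22')
s=np.r_[Rz(-SY).apply(nose_now()-[SC[0],SC[1],0])];o,e=scoop_now(); print(s,e)
a=(*s,e[2],e[1]); 
for b,n in(((-35,8,180,-5,55),4),((-60,10,200,-5,25),6),((-100,20,200,-8,0),5)):
    r,prev,q,c=seq(lin(a,b,n),prev,q);a=b
    for x in r: print(x)
    print(q,c)
```

```text
[-24.879   7.411 114.073] [ 0.013 59.963 -4.928]
[-0.0573, 0.1436, -0.0084, 0.0, -0.0, -0.0035]
[-0.1145, 0.2821, -0.0166, 0.0001, -0.0, -0.0069]
[-0.1717, 0.4197, -0.0248, 0.0001, -0.0001, -0.0104]
[-0.2289, 0.5566, -0.033, 0.0002, -0.0001, -0.0138]
[ -17.154   36.122   60.89   -10.097  124.84  -104.861] 1.2267075273650164e-22
[0.1461, 0.0509, -0.0135, 0.0, 0.0, -0.0139]
[0.2917, 0.0892, -0.027, 0.0, 0.0, -0.0278]
[0.4355, 0.1151, -0.0405, 0.0, 0.0001, -0.0417]
[0.5765, 0.1288, -0.054, 0.0, 0.0001, -0.0556]
[0.7137, 0.1306, -0.0676, 0.0, 0.0001, -0.0694]
[0.846, 0.1208, -0.0811, 0.0, 0.0001, -0.0833]
[ -22.836   15.165   91.166   -3.966   85.993 -107.224] 1.0098925818119858e-27
[0.1618, 0.0783, 0.0035, 0.0016, -0.0003, -0.0139]
[0.3229, 0.144, 0.0073, 0.0033, -0.0004, -0.0278]
[0.4823, 0.1971, 0.0112, 0.005, -0.0004, -0.0417]
[0.6389, 0.2377, 0.0146, 0.0067, -0.0003, -0.0555]
[0.7916, 0.2663, 0.0172, 0.0084, 0.0, -0.0694]
[ -31.051    2.04   118.2      6.216   48.779 -116.786] 2.7272071373337287e-21
```

View pics/c22.png

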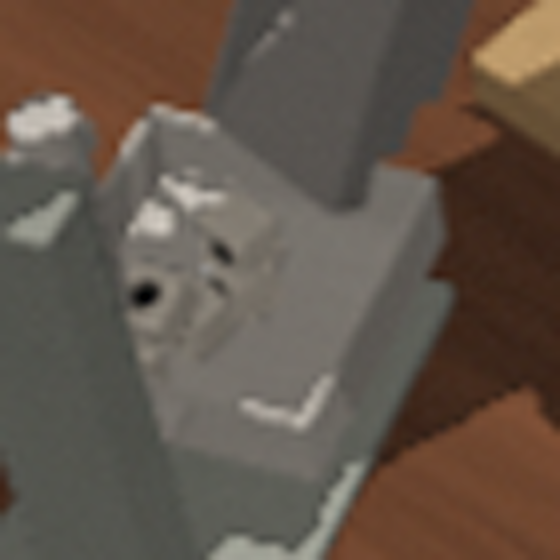

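The scoop is empty and the pan has sunk. Retracting.

Emit:
send_rows([
  [[-0.057,0.144,-0.008,0,0,-0.0035],[-0.115,0.282,-0.017,0,0,-0.007],[-0.172,0.42,-0.025,0,0,-0.0104],[-0.229,0.557,-0.033,0,0,-0.0138]],
])

```text
time_s: 22.32
ee_pos: [500.6, -193.4, 299.2]
ee_rot: [90.0, 47.3, 175.1]
force: [0.5, 0.4, -1.7]
gripper_width: 16.0
```

Emit:
send_rows([
  [[0.146,0.051,-0.0135,0,0,-0.0139],[0.29,0.09,-0.027,0,0,-0.0278],[0.4355,0.115,-0.04,0,0,-0.0417],[0.5765,0.129,-0.054,0,0,-0.0556],[0.714,0.13,-0.068,0,0,-0.0694],[0.846,0.12,-0.08,0,0,-0.0833]],
])

```text
time_s: 23.08
ee_pos: [433.5, -195.6, 244.4]
ee_rot: [90.0, 77.3, 175.1]
force: [-0.4, -0.4, -1.7]
gripper_width: 15.7
```

Emit:
send_rows([
  [[0.16,0.08,0.0035,0.0016,0,-0.0139],[0.32,0.144,0.007,0.0033,0,-0.0278],[0.48,0.197,0.011,0.005,0,-0.0417],[0.64,0.238,0.015,0.0067,0,-0.0555],[0.79,0.266,0.017,0.0084,0,-0.0694],[0.79,0.266,0.017,0.0084,0,-0.0694]],
])

```text
time_s: 23.82
ee_pos: [387.9, -189.0, 172.0]
ee_rot: [-89.5, 78.2, -7.5]
force: [1.0, -0.0, -1.5]
gripper_width: 16.2
```

Run:
```python
from tip import *
snap('top','t13');crop('t13',285,90,355,165,8,'c23');snap('scene','s13')
print(scoop_now())
# place poses: scoop to y ~ 20, x 520, yaw -15
prev=cur();q=env.state()['qpos']
for o,y in(((490,-130,150),-12),((510,-70,120),-18),((530,-20,90),-24),((530,-20,25),-24),((530,-20,0),-24)):
    n=s2t(o,y,0); d=delta(*n,*prev); q,c=ik(k,*n,q); print(o,d,q.round(0),round(c,3)); prev=n
```

```text
(array([ 452.307, -199.273,  160.187]), array([ 0.014, -0.052, -7.949]))
(490, -130, 150) [ 0.158 -0.253  0.781  0.011  0.002  0.   ] [-18.   3. 118.   2.  47. -97.] 0.0
(510, -70, 120) [ 0.309 -0.011  0.693  0.016  0.004  0.   ] [ -6.   6. 120.  -4.  42. -76.] 0.0
(530, -20, 90) [0.301 0.024 0.602 0.016 0.004 0.   ] [  3.  11. 120.  -9.  39. -57.] 0.0
(530, -20, 25) [0.636 0.136 0.001 0.    0.    0.   ] [  3.  17. 125. -12.  29. -53.] 0.0
(530, -20, 0) [0.244 0.052 0.    0.    0.    0.   ] [  3.  19. 126. -13.  25. -51.] 0.0
```

View pics/c23.png

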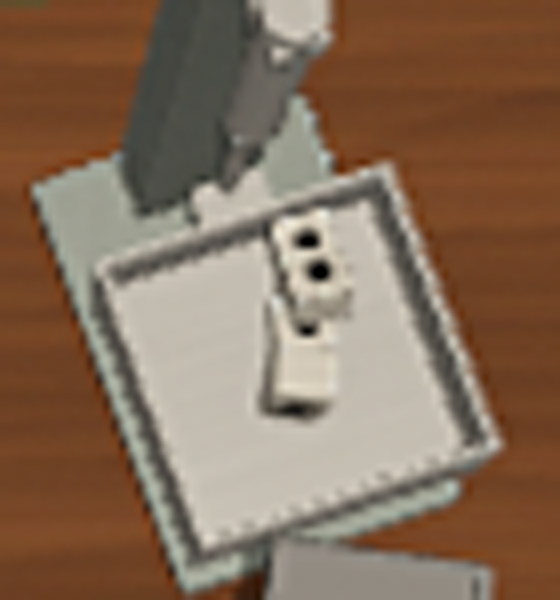

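View pics/s13.png

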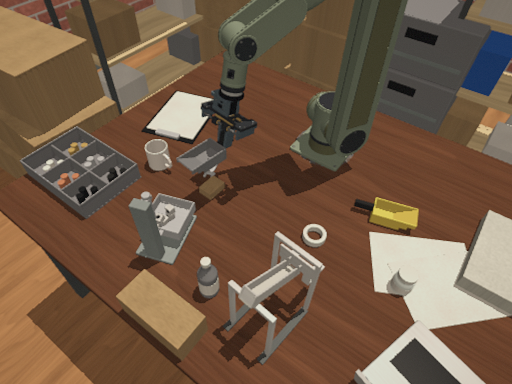

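Run:
```python
from tip import *
P=world('t13')
for v in range(112,146,1): print(v,[int(P[v,u,2]) for u in range(300,346,1)][14:32], int(P[v,307,2]))
crop('s13',145,185,200,240,10,'c24')
```

```text
112 [92, 77, 79, 79, 13, 10, 14, 12, 11, 13, 9, 14, 82, 82, 81, 86, 78, 77] 47
113 [78, 80, 77, 79, 12, 9, 11, 21, 10, 17, 84, 82, 80, 80, 74, 70, 64, 62] 40
114 [79, 76, 79, 81, 76, 12, 12, 86, 86, 86, 81, 78, 72, 69, 62, 61, 53, 52] 27
115 [79, 79, 78, 75, 83, 83, 80, 78, 76, 70, 69, 63, 57, 60, 56, 50, 49, 51] 16
116 [79, 86, 84, 86, 83, 77, 73, 67, 64, 68, 72, 71, 46, 49, 48, 48, 54, 51] 12
117 [84, 80, 77, 71, 67, 68, 66, 67, 68, 69, 70, 72, 50, 48, 46, 52, 47, 48] 9
118 [75, 66, 68, 63, 62, 71, 75, 67, 67, 65, 67, 72, 48, 44, 46, 52, 49, 50] 11
119 [60, 56, 51, 46, 64, 66, 67, 71, 74, 69, 72, 71, 70, 50, 48, 51, 47, 50] 82
120 [50, 47, 46, 46, 57, 69, 69, 70, 64, 66, 71, 87, 86, 45, 51, 51, 53, 49] 81
121 [50, 50, 48, 52, 56, 63, 85, 86, 87, 87, 84, 86, 87, 49, 48, 49, 51, 49] 65
122 [50, 49, 54, 47, 53, 62, 87, 85, 86, 89, 91, 87, 89, 88, 46, 47, 50, 45] 56
123 [51, 49, 48, 49, 51, 58, 88, 89, 88, 87, 89, 89, 84, 87, 48, 50, 47, 47] 48
124 [48, 50, 47, 49, 47, 78, 82, 94, 89, 86, 90, 87, 88, 90, 89, 48, 49, 47] 47
125 [48, 51, 48, 47, 47, 65, 84, 90, 90, 90, 90, 91, 91, 92, 86
[... 919 characters left out ...]
 74, 94, 97, 96, 96, 96, 98, 98, 94, 47, 47, 49, 49, 45] 49
138 [49, 47, 49, 56, 80, 95, 97, 94, 100, 98, 98, 99, 98, 49, 50, 48, 50, 45] 51
139 [52, 47, 49, 57, 78, 91, 94, 94, 96, 94, 97, 98, 98, 51, 44, 49, 48, 45] 48
140 [50, 47, 49, 60, 78, 85, 83, 89, 85, 86, 89, 84, 51, 48, 49, 51, 50, 44] 52
141 [48, 48, 47, 50, 58, 60, 61, 62, 65, 63, 73, 50, 49, 44, 45, 48, 48, 48] 49
142 [51, 48, 48, 48, 48, 44, 50, 49, 52, 55, 50, 47, 48, 46, 48, 48, 49, 51] 48
143 [50, 49, 50, 46, 47, 48, 48, 51, 48, 47, 45, 48, 49, 48, 48, 50, 48, 47] 49
144 [51, 50, 45, 52, 49, 50, 48, 48, 48, 51, 47, 44, 49, 50, 45, 47, 50, 52] 50
145 [50, 50, 47, 48, 49, 49, 46, 49, 52, 51, 51, 51, 46, 48, 49, 48, 48, 47] 49
```

View pics/c24.png

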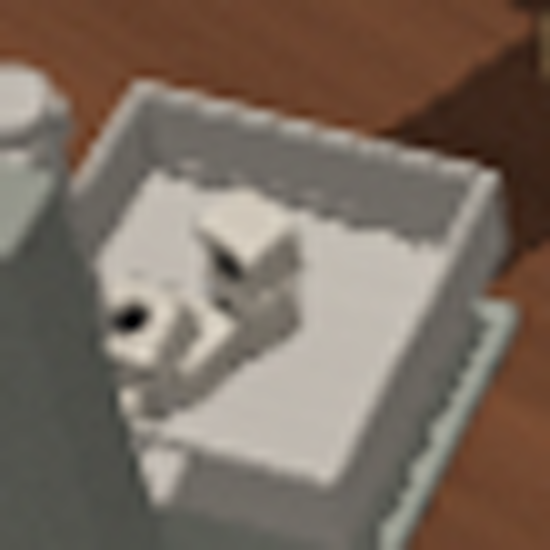

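Pan floor reads 48 mm (on the stop). Three blocks lie on it (tops at 68) with two on top of them (88–97), which makes all five. Setting the scoop down next.

Emit:
send_rows([
  [[0.05,-0.08,0.26,0.004,0.001,0],[0.1,-0.17,0.52,0.008,0.001,0],[0.158,-0.253,0.78,0.011,0.002,0]],
])

```text
time_s: 24.3
ee_pos: [432.0, -116.4, 163.7]
ee_rot: [-89.5, 77.8, -11.4]
force: [0.4, 0.1, -1.6]
gripper_width: 15.5
```

Emit:
send_rows([
  [[0.1,0,0.23,0.005,0.001,0],[0.2,-0.01,0.46,0.011,0.003,0],[0.309,-0.011,0.693,0.016,0.004,0]],
])

```text
time_s: 24.68
ee_pos: [453.8, -49.4, 133.6]
ee_rot: [-90.2, 77.8, -18.1]
force: [0.9, -0.9, -0.2]
gripper_width: 16.0
```

Emit:
send_rows([
  [[0.1,0.01,0.2,0.005,0.001,0],[0.2,0.02,0.4,0.011,0.003,0],[0.3,0.024,0.6,0.016,0.004,0],[0.3,0.024,0.6,0.016,0.004,0]],
])

```text
time_s: 25.18
ee_pos: [475.2, 6.9, 102.9]
ee_rot: [-91.3, 77.9, -24.9]
force: [-0.5, -0.7, 0.4]
gripper_width: 15.5
```

Emit:
send_rows([
  [[0.16,0.034,0,0,0,0],[0.32,0.068,0,0,0,0],[0.48,0.1,0,0,0,0],[0.6,0.128,0,0,0,0],[0.636,0.136,0,0,0,0],[0.636,0.136,0,0,0,0]],
])

```text
time_s: 25.92
ee_pos: [473.5, 5.1, 37.8]
ee_rot: [-91.3, 77.9, -25.0]
force: [0.6, 0.3, -1.1]
gripper_width: 15.6
```

Run:
```python
from tip import *
o,e=scoop_now();print(o,e); print(delta(*s2t([o[0],o[1],0],-24,0)),env.state()['force'])
snap('top','t14');crop('t14',225,110,325,210,6,'c25')
```

```text
[529.358 -19.791  24.123] [ -0.216  -0.001 -23.833]
[ 0.236  0.051  0.002  0.001 -0.001  0.   ] [ 0.603  0.281 -1.117]
```

View pics/c25.png

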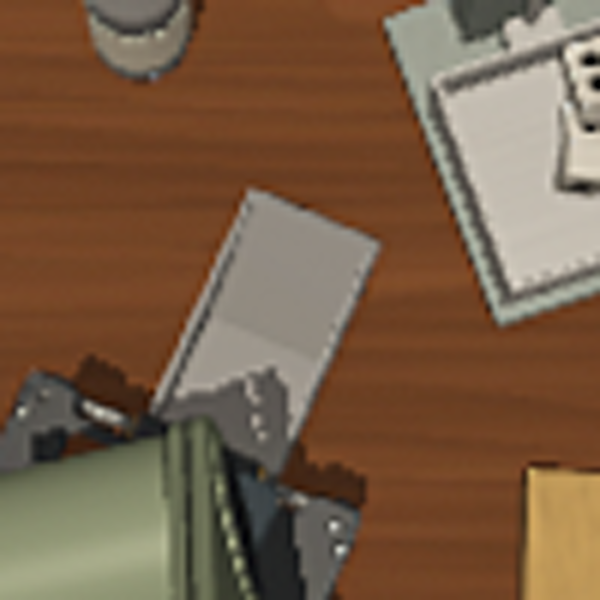

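Emit:
send_rows([
  [[0.08,0.017,0,0,0,0],[0.16,0.034,0,0,0,0],[0.21,0.046,0,0,0,0],[0.235,0.051,0,0,0,0],[0.235,0.051,0,0,0,0]],
])

```text
time_s: 26.6
ee_pos: [473.4, 5.2, 13.8]
ee_rot: [-91.1, 77.9, -24.9]
force: [-0.0, 0.5, 0.1]
gripper_width: 15.8
```

Run:
```python
from tip import *
o,e=scoop_now();print(o,e,env.state()['force'])
```

```text
[529.321 -19.669   0.112] [ -0.191  -0.034 -23.823] [-0.042  0.491  0.131]
```

Emit:
send_rows([
  [[0,0,0,0,0,0],[0,0,0,0,0,0],[0,0,0,0,0,0],[0,0,0,0,0,0],[0,0,0,0,0,0],[0,0,0,0,0,0],[0,0,0,0,0,0],[0,0,0,0,0,0],[0,0,0,0,0,0],[0,0,0,0,0,0]],
], jaw=-1)

```text
time_s: 27.85
ee_pos: [473.0, 5.2, 13.6]
ee_rot: [-91.3, 77.9, -25.0]
force: [-1.2, 0.0, 0.4]
gripper_width: 91.2
```

Emit:
send_rows([
  [[-0.2,0,0,0,0,0],[-0.5,0,0,0,0,0],[-0.8,0,0,0,0,0],[-1,0,0,0,0,0],[-1,0,0,0,0,0]],
])

```text
time_s: 28.48
ee_pos: [454.9, 14.2, 112.7]
ee_rot: [-90.8, 77.8, -24.5]
force: [-0.3, -0.5, 0.8]
gripper_width: 91.4
```

Emit:
send_rows([
  [[-0.4,0.2,0,0,0,0],[-0.8,0.6,0,0,0,0],[-1,1,0,0,0,0],[-1,1,0,0,0,0],[-1,1,0,0,0,0]],
])

```text
time_s: 29.1
ee_pos: [345.9, 62.1, 187.7]
ee_rot: [-91.4, 77.9, -25.1]
force: [1.2, 0.4, 0.5]
gripper_width: 91.0
```

Run:
```python
from tip import *
snap('top','t15');snap('scene','s15')
P=world('t15');print(P[136:142,306:309,2])
d0=load('t0')[0].astype(int);d1=load('t15')[0].astype(int)
print(env.state()['gripper_width'],env.state()['time_s'])
crop('s15',110,130,350,350,3,'c26')
```

```text
[[45.304 48.736 49.322]
 [44.834 50.655 45.762]
 [50.549 46.613 46.862]
 [46.595 48.309 47.385]
 [49.543 48.368 50.016]
 [46.756 50.356 48.088]]
91.38345500187746 29.2
```

View pics/t15.png

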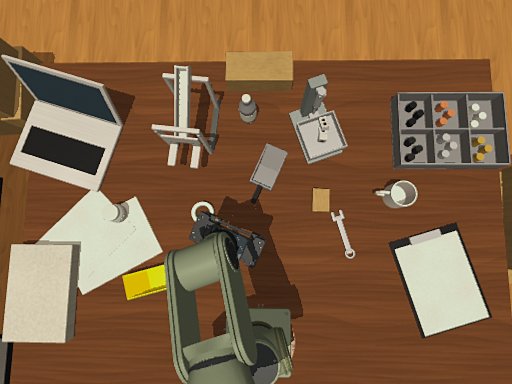

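View pics/c26.png

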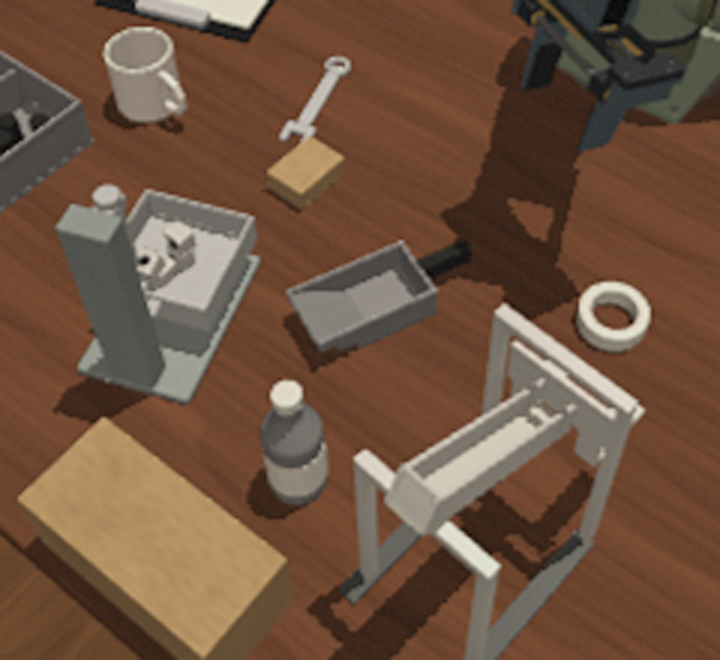

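The scoop is upright, empty and released at top view (268,160). The bystanders are where they were, the five blocks are in the sunken pan at (323,128), and the gripper is clear. One check on the shutter, then handing in.

Run:
```python
from tip import *
P=world('t15');Q=world('t0')
for a in(P,Q): m=a[148:164,170:175,2];print(np.median(m[m>50]))
env.job_done()
```

```text
117.61647912853402
117.16877231185083
the job is handed in; nothing more can be done
```

I picked the scoop up by its handle and lifted the shutter about 40 mm with its rim. The row of blocks backed up at the lip, so I dropped the scoop once, which freed the fifth block. All five blocks then went into the scale pan, and I stood the empty scoop upright on the table and let go. The job was handed in at about 29 s of the 67 s allowed; it reports no verdict.

Last checks before handing in:
- **Pan:** its floor reads about 48 mm above the table, so it is on its stop.
- **Blocks:** I counted all five in the pan, three on the floor and two on top of those. The count comes from one top view and the depth readings, because some blocks hide others.
- **Shutter:** its feet are at 117.6 mm, against 117.2 mm at the start, so it is closed.
- **Other objects:** in the final pictures the bystanders are where they started and the gripper is clear of everything. I judged this by eye and did not measure it.

No check failed or disagreed.

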